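# Check a nut on the metal tester: nudge it into the sensing pocket, click START

### The arm

A 7-joint arm with a two-finger parallel gripper is mounted at the origin on a cart in front of the work surface, level with it; the furniture and walls round the work are solid. World frame = base frame: x ahead of the robot, y to its left, z up, the work surface at z = 0. Lengths are in m, angles in degrees, forces in N, time in s.
With the tool pointing down it reaches from about 0.425 to 0.875 m from the base axis. Payload 4.7 kg.
Tool frame: the origin (TCP) lies midway between the tips of the shut fingers; the grasp point (between the pads) lies 19 mm behind it; z points along the fingers, y is the line along which they close (so a half turn about z gives the same grasp; the last joint's range is limited). The gripper opens to 87 mm and grips with 3 to 60 N. Pads are 19 mm wide; open, the fingers measure 117 mm over their backs; the gripper's body (75 mm by 190 mm) begins 51 mm behind the grasp point.
Start: joints at [-65.884, 18.392, -4.016, 83.108, 1.295, 78.541, -3.26], TCP at [0.257, 0.597, 0.189] pointing down, gripper open.
Joint ranges: [-163.93, 163.93], [-17.29, 119.83], [-79.2, 71.16], [3.27, 140.29], [-89.18, 269.18], [5.43, 117.66], [-154.24, 154.24]. Speed limits (degrees/s): [147.25, 147.25, 180, 180, 180, 180, 180].

### API

Orientations are given as a 3x3 rotation matrix whose columns are the frame's x, y, z axes.
In Python, from rig import env, eyes gives the robot as it stands.
- The arm moves only by the tool move_arm, never from a script. Its argument "series" is a list of rows, each an object with "dp": the shift along the tool's x, y, z in m, a list of three; "delta_rot": the turn, a rotation vector about the tool's x, y, z in rad, a list of three; "claw": the finger opening in m, from 0 to 0.087. A call has 1 to 5 rows; each row shifts and turns the commanded pose from where the row before left it, along the tool's axes as they then stand; what a row does not reach is not made up. A row lasts 1/8 s, in which the tool goes at most 62.5 mm and 10.7 degrees, less where a joint would pass 70% of its speed; a pose out of reach is approached as far as the arm can. A call is refused whole if a number of a shift passes 0.0625 or a number of a turn 0.188, either way. A call with a gripper value outside its range is refused whole. The fingers move at their own pace and stop on an object; the grip force is fixed at half the most. Time passes only in rows, so rows that do not move let the fingers close. It gives the time, the measured TCP pose, the force, the opening and the grip force at its end, in the units of the state.
- env.state(): the state, without advancing time (a new reading comes with each control period).
- eyes.read_camera(name): name is "scene" or "top" or "wrist"; returns a dict with "color" (400x640x3 uint8, red, green, blue), "K" (3x3 intrinsics, pixels), "R" (3x3) and "t" (3): a world point X has camera coordinates R X + t. Camera axes: x right, y down, z forward; pixel columns grow to the right and rows downward; lengths in m; the calibration is good to about 2 mm. The wrist camera is an equidistant fisheye: a pixel r from the principal point sees the ray r / f radians off the axis. A picture is of the moment at which its call begins. There is no depth.
- env.hand_in(): hands the job in; it is judged then, once.
The state is a dict: "clock": time; "qpos": joint angles; "joint_vel": joint speeds; "joint_torque": joint torques, N m; "eef_pos": TCP position; "tcp_rot": TCP orientation; "force": force on the tool from outside, world axes, zero at the start; "torque": the same for the moment, N m; "finger_gap": finger opening in m; "grip_force": force on a finger pad.
Only numpy, scipy, OpenCV 4.12 (cv2) and the standard library are available. Lean on these libraries where they do the work, as an engineer would, in place of code of your own. Each camera call takes 0.05 s, during which the arm holds its last target. There are 200 camera calls.

### The job

Check the big hex nut on the metal tester: push it across the steel stage, without lifting it, until it drops flat into the round sensing pocket. Then press the green START key square to its sloping panel just until it clicks, without squeezing it on down to its stop, and let it spring back. Leave the other two keys and everything else lying around as they are.

Things in the scene. Friction and masses are not known exactly. Their poses are not given: they have to be found in the camera images.
- tester: Bench tester for metal parts: light grey instrument fixed on the bench, 175 deep (its x) x 351 wide (its y). Origin: centre of its underside, on the bench; x to its back (away from the robot at yaw 0), y to its left, z up. Left part, y -24 to +176 mm: flat steel stage without a rim, top 34 mm above the bench. Right part, y -175 to -26: console with sloping key panel and display.
- panel (a point): Centre of the console's key panel, on its surface (tester x -27, y -100 mm). Axes: z out of the panel, x up the slope. The panel slopes 30 degrees from level, facing front and up, from 22 mm high at the front to 90 mm at tester x +30; there the upright display head begins, 57 deep, its top at 200 mm. A gripper held upright over the keys strikes the head: come in square to the panel.
- pocket (a point): Centre of the mouth of the round sensing pocket in the stage plate, level with the plate's top (34 mm above the bench); 46 mm across, 6 mm deep, flat floor, steep walls. 50 mm left and 15 mm in front of the tester's origin, 76 mm from the console's side wall.
- nut: Loose steel M20 hex nut, 30 mm across flats, 35 mm across corners, 16 mm thick, about 60 g, lying flat on the stage left of the pocket. Origin: centre of its underside; z up along its bore, x square to one pair of flats. Fully home, its underside is on the pocket floor, 6 mm below the plate, and its top 10 mm above the plate.
- key_start_top (a point): Centre of the flat top of the green START key: round, 28 mm across, white triangle on it, the key nearest the stage. At rest its top is 10 mm above the panel. The point's z points out of the panel (30 degrees from vertical, leaning to the tester's front), x up the slope. It is moved by the key. 26 mm (level) in front of the display head, 44 mm from the next key.
- key_start (a joint): Travel of the START key into the panel, m: 0 at rest, 0.0072 at its stop. Snap dome: the push force rises to a peak of about 8.6 N at 1.6 mm, drops at the click (contact closes at 2.6 mm, 7 N) to about 2.8 N at 4.4 mm, then climbs steeply: 5 N at 5.3 mm, 8 N at 5.7, 11.5 N at 6.0, 15 N at 6.2. Springs back when released.
- key_clear (a joint): Travel, m, of the middle of the three keys (pale grey, 20 mm across), same kind of key; leave alone.
- key_range (a joint): Travel, m, of the key farthest from the stage (pale grey, 20 mm across), same kind of key; leave alone.
- bolt: the M8 bolt lying on the stage's front corner beside the console, 13x32x15 mm; a bystander. Origin: centre of its underside.
- yellow_cup: yellow cup of salvaged parts, 61 mm across, 52 mm high, left of the tester; a bystander. Origin: centre of its underside.
- vinyl_tape: black tape roll lying flat, 66 mm across, 18 mm high, left front; a bystander. Origin: centre of its underside.
- side_cutters: red-handled side cutters lying flat, 49x133x12 mm, to the right; a bystander. Origin: centre of its underside.
- screwdriver_yellow: yellow screwdriver lying flat, 22x145x22 mm, to the right; a bystander. Origin: centre of its underside.
- solder_reel: blue reel of solder standing on its flange, 56 mm across, 38 mm high, left of the tester; a bystander. Origin: centre of its underside.

How it is judged:
By the outcome, as a careful person would: the job done as asked, in the order asked, and still so for the second after the job is handed in, with the robot touching nothing.
It also fails if it takes over 64 s, if anything falls off the work surface, if the arm or the gripper's body presses on something with over 40 N, if the wrist force passes 120 N, or if a joint passes its speed limit or range.

## Working session

There is one attempt and no reset: what is moved stays moved. The work goes in short steps, Python scripts to look and compute and a tool call to move; the robot and the scene stay as the last step left them, time stands still between calls to the robot, and variables do not carry over. Pictures are saved under pics/ and viewed, at most 10 in all, crops included, and the job is handed in when it is done.

Besides the shell and the picture viewer there is one more tool, called after "Call:" as name(argument=value, ...) on one line, values as JSON. move_arm: Moves the arm, as the interface text tells. Its arguments: {"type":"object","properties":{"series":{"type":"array","items":{"type":"object","properties":{"dp":{"type":"array","items":{"type":"number"}},"delta_rot":{"type":"array","items":{"type":"number"}},"claw":{"type":"number"}}}}},"required":["series"]}

```bash
mkdir -p pics
cat > h.py <<'E'
import numpy as np, cv2, pickle
def ray(c,u,v,fish=False):
    K,R,t=c['K'],c['R'],c['t']
    x=(u-K[0,2])/K[0,0]; y=(v-K[1,2])/K[1,1]
    if fish:
        r=np.hypot(x,y); d=np.array([x/r*np.sin(r),y/r*np.sin(r),np.cos(r)]) if r>1e-9 else np.array([0,0,1.])
    else: d=np.array([x,y,1.])
    return -R.T@t, R.T@(d/np.linalg.norm(d))
def onplane(c,u,v,z,fish=False):
    o,d=ray(c,u,v,fish); return o+d*(z-o[2])/d[2]
def tri(*rs):
    A=np.zeros((3,3));b=np.zeros(3)
    for o,d in rs:
        P=np.eye(3)-np.outer(d,d);A+=P;b+=P@o
    p=np.linalg.solve(A,b); return p,[np.linalg.norm((np.eye(3)-np.outer(d,d))@(p-o)) for o,d in rs]
def proj(c,X,fish=False):
    p=c['R']@np.asarray(X)+c['t']
    if fish:
        r=np.hypot(p[0],p[1]);th=np.arctan2(r,p[2]);q=p[:2]/r*th
    else: q=p[:2]/p[2]
    return c['K'][0,0]*q[0]+c['K'][0,2],c['K'][1,1]*q[1]+c['K'][1,2]
E
python3 - <<'E'
from rig import env,eyes
import cv2,pickle,numpy as np
cs={n:eyes.read_camera(n) for n in('scene','top','wrist')}
pickle.dump(cs,open('c0.pkl','wb'))
for n,c in cs.items():
    cv2.imwrite(f'pics/{n}0.png',c['color'][...,::-1]); print(n,c['K'].round(1).tolist(),(-c['R'].T@c['t']).round(3),c['R'].round(2).tolist())
s=env.state();print({k:np.round(v,3).tolist() for k,v in s.items()})
E
```

```text
scene [[366.4, 0.0, 322.2], [0.0, 366.4, 199.1], [0.0, 0.0, 1.0]] [-0.018 -0.645  0.765] [[0.78, -0.63, -0.01], [-0.41, -0.49, -0.77], [0.48, 0.61, -0.64]]
top [[451.1, 0.0, 316.4], [0.0, 451.1, 203.8], [0.0, 0.0, 1.0]] [0.332 0.002 1.42 ] [[0.0, -1.0, -0.01], [-0.99, -0.0, -0.11], [0.11, 0.01, -0.99]]
wrist [[309.7, 0.0, 321.7], [0.0, 309.7, 201.5], [0.0, 0.0, 1.0]] [0.181 0.63  0.382] [[0.4, 0.92, -0.0], [0.88, -0.38, 0.3], [0.27, -0.12, -0.95]]
{'clock': 0.15, 'qpos': [-65.884, 18.43, -4.014, 83.159, 1.297, 78.541, -3.258], 'joint_vel': [0.066, -0.164, 0.153, -0.167, 0.028, 0.067, -0.005], 'joint_torque': [-0.0, -49.18, -0.405, -31.288, -0.064, 0.041, 0.0], 'eef_pos': [0.257, 0.596, 0.188], 'tcp_rot': [[-0.918, 0.396, -0.0], [0.396, 0.918, -0.001], [-0.0, -0.001, -1.0]], 'force': [-0.014, -0.121, 0.305], 'torque': [0.008, 0.019, -0.047], 'grip_force': 0.0, 'finger_gap': 0.087}
```

View pics/scene0.png

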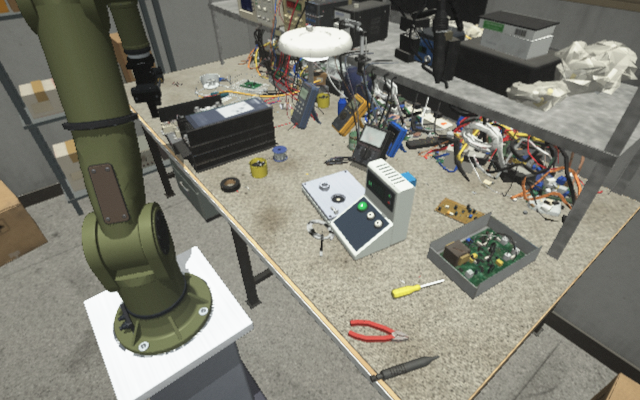

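View pics/top0.png

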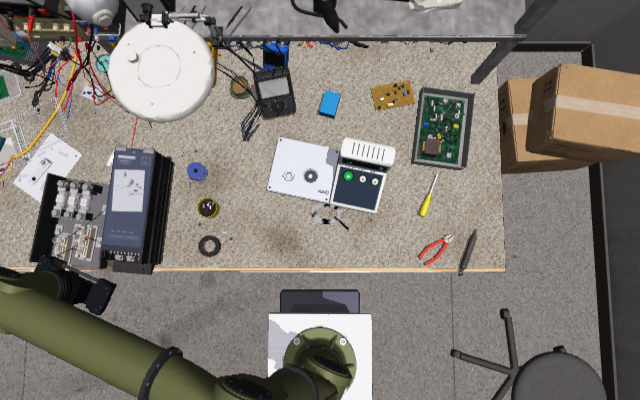

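The scene view shows the tester at about (360,205), with the nut at (324,187), the pocket at (338,198) and the green key at (362,206). The top view shows the nut at (288,176), the pocket at (310,176), green at (348,176), and a wire-like object in front at (325,214). I'll zoom both views.

Run:
```python
import pickle,cv2,numpy as np
cs=pickle.load(open('c0.pkl','rb'))
a=cs['top']['color'][130:230,260:400,::-1]; b=cs['scene']['color'][150:265,295:420,::-1]
a=cv2.resize(a,None,fx=5.5,fy=5.5,interpolation=cv2.INTER_CUBIC)[:,:770]
cv2.imwrite('pics/topz.png',a); cv2.imwrite('pics/scz.png',cv2.resize(b,None,fx=5,fy=5,interpolation=cv2.INTER_CUBIC))
```

```text
(no output)
```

View pics/topz.png

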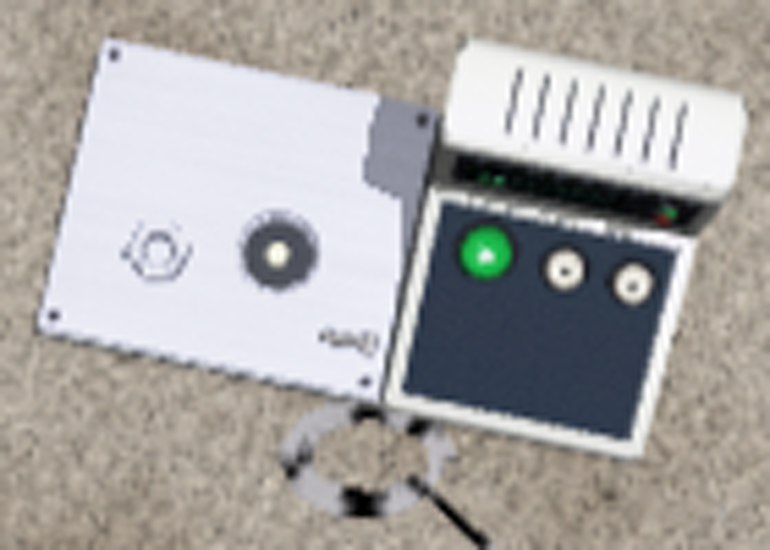

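View pics/scz.png

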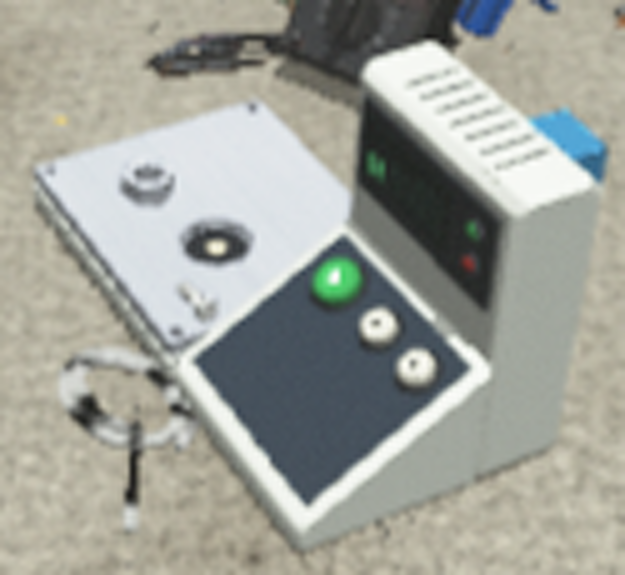

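Top zoom: stage corners (105,40) and (40,330), nut (157,252), pocket (280,253), green key (486,252), bolt (350,340). Scene zoom: corners (255,100) and (37,170), nut top (148,177), pocket (217,243), green (337,281). The cable loop in front lies just beyond the stage edge. I'll triangulate these.

Run:
```python
from h import *
cs=pickle.load(open('c0.pkl','rb'));T,S=cs['top'],cs['scene']
ft=lambda p:((p[0]+.5)/5.5-.5+260,(p[1]+.5)/5.5-.5+130)
fs=lambda p:((p[0]+.5)/5-.5+295,(p[1]+.5)/5-.5+150)
pts=dict(BL=((105,40),(255,100),.034),FL=((40,330),(37,170),.034),pocket=((280,253),(217,243),.034),nuttop=((157,252),(148,175),.05),green=((486,252),(337,281),.085),bolt=((350,342),(197,300),.042),clear=((564,270),(379,327),.08),range=((633,284),(416,367),.08),headBL=((468,42),None,.2),headBR=((745,97),(597,180),.2))
# green centroid by mask
for n,c in cs.items():
    if n=='wrist':continue
    hsv=cv2.cvtColor(c['color'],cv2.COLOR_RGB2HSV);m=cv2.inRange(hsv,(45,130,80),(80,255,255))
    k,l,st,ce=cv2.connectedComponentsWithStats(m)
    for i in range(1,k):
        if st[i,4]>20:print(n,ce[i],st[i])
for k,(a,b,z) in pts.items():
    p=onplane(T,*ft(a),z)
    print(k,'topplane',p.round(4),end=' ')
    if b: 
        q,e=tri(ray(T,*ft(a)),ray(S,*fs(b)));print('tri',q.round(4),np.round(e,4),'scplane',onplane(S,*fs(b),z).round(4))
    else:print()
B=onplane(T,*ft((105,40)),.034);F=onplane(T,*ft((40,330)),.034)
d=(B-F)[:2];print('depth',np.linalg.norm(d),'yaw',np.degrees(np.arctan2(d[1],d[0])))
d=np.linalg.norm
```

```text
scene [362.05555556 205.64814815] [358 202   9   8  54]
top [ 2.56756757 87.91891892] [  0  76   8  22 111]
top [347.93939394 175.59090909] [344 171   9  10  66]
BL topplane [0.6965 0.1289 0.034 ] tri [0.6957 0.1298 0.0328] [0.0013 0.0013] scplane [0.6933 0.1291 0.034 ]
FL topplane [0.529  0.1635 0.034 ] tri [0.5297 0.1635 0.0322] [0.0006 0.0006] scplane [0.5289 0.1612 0.034 ]
pocket topplane [0.5733 0.0283 0.034 ] tri [0.5732 0.0287 0.0317] [0.0006 0.0006] scplane [0.5708 0.0269 0.034 ]
nuttop topplane [0.5709 0.0968 0.05  ] tri [0.5717 0.097  0.0464] [0.0001 0.0001] scplane [0.5688 0.0932 0.05  ]
green topplane [ 0.5653 -0.085   0.085 ] tri [ 0.5658 -0.085   0.0789] [0.0006 0.0006] scplane [ 0.56   -0.0897  0.085 ]
bolt topplane [ 0.5215 -0.0113  0.042 ] tri [ 0.5219 -0.0114  0.0393] [0.0001 0.0001] scplane [ 0.52   -0.0138  0.042 ]
clear topplane [ 0.5563 -0.1279  0.08  ] tri [ 0.5565 -0.128   0.0783] [0.0001 0.0001] scplane [ 0.555  -0.1292  0.08  ]
range topplane [ 0.5486 -0.1655  0.08  ] tri [ 0.5483 -0.1652  0.0796] [0.0005 0.0005] scplane [ 0.5476 -0.1653  0.08  ]
headBL topplane [ 0.6521 -0.0689  0.2   ] 
headBR topplane [ 0.6242 -0.2076  0.2   ] tri [ 0.6241 -0.2073  0.1954] [0.0015 0.0015] scplane [ 0.6174 -0.2102  0.2   ]
depth 0.17103365056524228 yaw -11.679873766734033
```

```bash
cat >> h.py <<'E'
from scipy.spatial.transform import Rotation as Ro
def plan(P,Rm,p1,R1,n):
    """n rows from pose to pose, tool-frame deltas (constant turn about tool axis, straight line)"""
    rv=Ro.from_matrix(Rm.T@R1).as_rotvec()/n; out=[];R=Rm.copy();d=(np.array(p1)-P)/n
    for i in range(n):
        out.append((np.round(R.T@d,4).tolist(),np.round(rv,4).tolist())); R=R@Ro.from_rotvec(rv).as_matrix()
    return out
YAW=np.radians(-11.7)
xt=np.array([np.cos(YAW),np.sin(YAW),0]);yt=np.array([-np.sin(YAW),np.cos(YAW),0]);zt=np.array([0,0,1.])
def down(ang): # tool down with tool x at world angle ang deg
    a=np.radians(ang);x=np.array([np.cos(a),np.sin(a),0]);z=-zt;return np.c_[x,np.cross(z,x),z]
E
python3 - <<'E'
from h import *
from rig import env
cs=pickle.load(open('c0.pkl','rb'));T,S=cs['top'],cs['scene']
print('lamp',tri(ray(T,160,68),ray(S,315,42)),'psu corner',tri(ray(T,160,270),ray(S,189,170)))
s=env.state();P=np.array(s['eef_pos']);R=np.array(s['tcp_rot'])
for r in plan(P,R,[.54,.17,.22],down(90),10):print(r)
E
```

```text
lamp (array([0.76928751, 0.38223817, 0.38902552]), [np.float64(0.0013255491793603901), np.float64(0.001325549179360568)]) psu corner (array([0.27709904, 0.48981403, 0.02607921]), [np.float64(0.0035797361969777727), np.float64(0.003579736196977634)])
([-0.0429, -0.028, -0.0032], [-0.0001, 0.0001, 0.1164])
([-0.0458, -0.0228, -0.0032], [-0.0001, 0.0001, 0.1164])
([-0.0482, -0.0173, -0.0032], [-0.0001, 0.0001, 0.1164])
([-0.0498, -0.0116, -0.0032], [-0.0001, 0.0001, 0.1164])
([-0.0509, -0.0058, -0.0032], [-0.0001, 0.0001, 0.1164])
([-0.0512, 0.0002, -0.0032], [-0.0001, 0.0001, 0.1164])
([-0.0508, 0.0061, -0.0032], [-0.0001, 0.0001, 0.1164])
([-0.0498, 0.012, -0.0032], [-0.0001, 0.0001, 0.1164])
([-0.048, 0.0177, -0.0032], [-0.0001, 0.0001, 0.1164])
([-0.0456, 0.0231, -0.0032], [-0.0001, 0.0001, 0.1164])
```

Call:
move_arm(series=[{"dp": [-0.043, -0.028, -0.003], "delta_rot": [0, 0, 0.1164], "claw": 0.016}, {"dp": [-0.046, -0.023, -0.003], "delta_rot": [0, 0, 0.1164], "claw": 0.016}, {"dp": [-0.048, -0.017, -0.003], "delta_rot": [0, 0, 0.1164], "claw": 0.016}, {"dp": [-0.05, -0.012, -0.003], "delta_rot": [0, 0, 0.1164], "claw": 0.016}, {"dp": [-0.051, -0.006, -0.003], "delta_rot": [0, 0, 0.1164], "claw": 0.016}])

```text
clock: 0.78
eef_pos: [0.3993, 0.3815, 0.2036]
tcp_rot: [[-0.547, 0.837, -0.0], [0.837, 0.547, -0.0], [0.0, -0.0, -1.0]]
force: [0.9, -0.1, 0.1]
finger_gap: 0.045
grip_force: 0.0
```

Call:
move_arm(series=[{"dp": [-0.051, 0, -0.003], "delta_rot": [0, 0, 0.1164], "claw": 0.016}, {"dp": [-0.051, 0.006, -0.003], "delta_rot": [0, 0, 0.1164], "claw": 0.016}, {"dp": [-0.05, 0.012, -0.003], "delta_rot": [0, 0, 0.1164], "claw": 0.016}, {"dp": [-0.048, 0.018, -0.003], "delta_rot": [0, 0, 0.1164], "claw": 0.016}, {"dp": [-0.046, 0.023, -0.003], "delta_rot": [0, 0, 0.1164], "claw": 0.016}])

```text
clock: 1.4
eef_pos: [0.5407, 0.1677, 0.2186]
tcp_rot: [[0.004, 1.0, -0.0], [1.0, -0.004, 0.0], [0.0, -0.0, -1.0]]
force: [0.3, -0.7, -0.2]
finger_gap: 0.0164
grip_force: 0.0
```

Run:
```python
from rig import env,eyes
import cv2,pickle,numpy as np
c=eyes.read_camera('wrist');pickle.dump(c,open('w1.pkl','wb'))
cv2.imwrite('pics/w1.png',c['color'][...,::-1])
s=env.state();print({k:np.round(v,4).tolist() for k,v in s.items()})
```

```text
{'clock': 1.45, 'qpos': [-38.4989, 7.4094, 21.3867, 93.4463, -2.4006, 79.5313, -17.8561], 'joint_vel': [-0.8846, -1.5298, -0.2356, 1.6697, 1.8711, 0.8333, 1.233], 'joint_torque': [-13.9192, -32.9557, -12.6653, -29.0874, -3.2447, 0.698, 0.0154], 'eef_pos': [0.545, 0.1587, 0.2192], 'tcp_rot': [[0.0177, 0.9998, 0.0039], [0.9998, -0.0177, -0.0049], [-0.0049, 0.0039, -1.0]], 'force': [2.83, -6.0361, -0.0789], 'torque': [-0.4878, -0.1716, -0.0618], 'grip_force': 0.0, 'finger_gap': 0.0162}
```

View pics/w1.png

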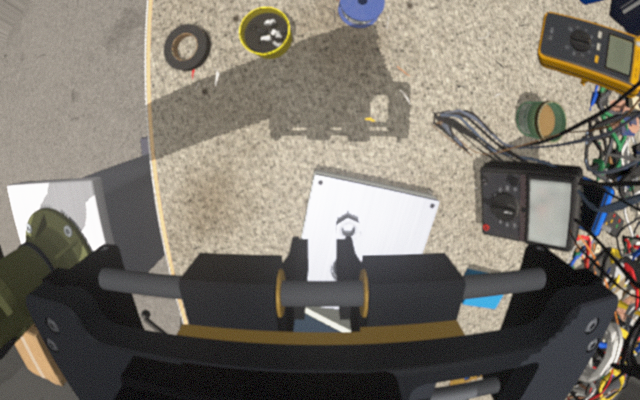

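The wrist view shows the nut at about (346,225), the stage's back-left corner pair at (318,175) and (438,203), and the finger tips at (298,250) and (345,250).

Run:
```python
from h import *
from rig import env,eyes
c=eyes.read_camera('wrist');pickle.dump(c,open('w2.pkl','wb'))
s=env.state();print(s['eef_pos'].__class__,np.round(s['eef_pos'],4),np.round(s['tcp_rot'],3).tolist(),np.round(s['force'],1))
T=pickle.load(open('c0.pkl','rb'))['top']
im=c['color'];z=cv2.resize(im[160:270,280:450,::-1],None,fx=4.7,fy=4.7,interpolation=cv2.INTER_CUBIC)
cv2.imwrite('pics/w2z.png',z)
```

```text
<class 'numpy.ndarray'> [0.5434 0.1614 0.219 ] [[0.012, 1.0, 0.002], [1.0, -0.012, -0.003], [-0.003, 0.002, -1.0]] [ 0.1 -1.2 -0.3]
```

View pics/w2z.png

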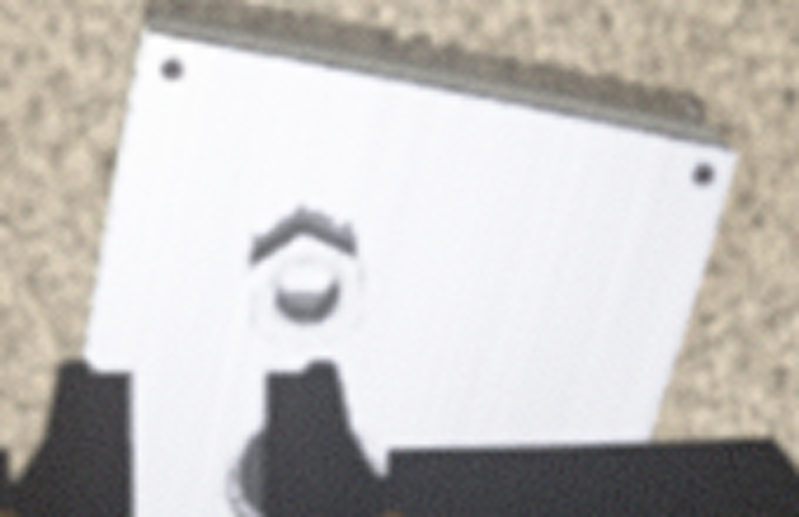

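Zoomed wrist view: nut bore centre (306,285), top corner (303,233) pointing straight away from the pocket, stage corners (148,32) and (738,150).

Run:
```python
from h import *
c=pickle.load(open('w2.pkl','rb'));cs=pickle.load(open('c0.pkl','rb'));T,S=cs['top'],cs['scene']
f=lambda u,v:((u+.5)/4.7-.5+280,(v+.5)/4.7-.5+160)
for n,p,z in(('bore',(306,285),.05),('cornertop',(303,233),.05),('cornerbot',(303,207),.034),('FL',(148,32),.034),('BL',(738,150),.034)):print(n,onplane(c,*f(*p),z,True).round(4))
ft=lambda p:((p[0]+.5)/5.5-.5+260,(p[1]+.5)/5.5-.5+130)
fs=lambda p:((p[0]+.5)/5-.5+295,(p[1]+.5)/5-.5+150)
for a,b,w in(((157,252),(148,175),(306,285)),((105,40),(255,100),(738,150)),((40,330),(37,170),(148,32))):
  print(tri(ray(T,*ft(a)),ray(S,*fs(b)),ray(c,*f(*w),True)), tri(ray(T,*ft(a)),ray(c,*f(*w),True))[0])
a=onplane(c,*f(148,32),.034,True);b=onplane(c,*f(738,150),.034,True);d=b-a;print(np.linalg.norm(d),np.degrees(np.arctan2(d[1],d[0])))
O=a+.0875*xt-.176*yt; print('pocket pred',O-.015*xt+.05*yt)
O=b-.0875*xt-.176*yt; print('pocket pred',O-.015*xt+.05*yt)
```

```text
bore [0.573  0.1012 0.05  ]
cornertop [0.5721 0.116  0.05  ]
cornerbot [0.5732 0.118  0.034 ]
FL [0.532  0.1676 0.034 ]
BL [0.6982 0.1326 0.034 ]
(array([0.57280556, 0.09821749, 0.0444524 ]), [np.float64(0.0013215273748448954), np.float64(0.0005622847006144289), np.float64(0.00099164268983693)]) [0.57324059 0.09741918 0.03995408]
(array([0.69753062, 0.13109373, 0.03121725]), [np.float64(0.0019279517710147531), np.float64(0.001728116261312601), np.float64(0.001846450883832433)]) [0.69977449 0.13009282 0.02656319]
(array([0.53109008, 0.16540259, 0.02947239]), [np.float64(0.0019460288882463812), np.float64(0.0009394917250306066), np.float64(0.0014258226451201396)]) [0.53121025 0.16499457 0.020259  ]
0.1698438432160774 -11.87790457319769
pocket pred [0.57741442 0.02947532 0.034     ]
pocket pred [0.57225764 0.03000468 0.034     ]
```

Call:
move_arm(series=[{"dp": [-0.004, 0.01, 0.05], "delta_rot": [0, 0, 0], "claw": 0.016}, {"dp": [-0.003, 0.01, 0.05], "delta_rot": [0, 0, 0], "claw": 0.016}, {"dp": [0, 0.01, 0.04], "delta_rot": [0, 0, 0], "claw": 0.016}, {"dp": [0, 0, 0], "delta_rot": [0, 0, 0], "claw": 0.016}, {"dp": [0, 0, 0], "delta_rot": [0, 0, 0], "claw": 0.016}])

```text
clock: 2.12
eef_pos: [0.5707, 0.1628, 0.08]
tcp_rot: [[-0.001, 1.0, 0.001], [1.0, 0.001, 0.001], [0.001, 0.001, -1.0]]
force: [0.5, 0.8, 1.5]
finger_gap: 0.0161
grip_force: 0.0
```

Call:
move_arm(series=[{"dp": [0, 0.001, 0.02], "claw": 0.016, "delta_rot": [0, 0, 0]}, {"dp": [0, 0.001, 0.02], "delta_rot": [0, 0, 0], "claw": 0.016}, {"dp": [-0.008, 0, 0], "delta_rot": [0, 0, 0], "claw": 0.016}, {"dp": [-0.008, 0, 0], "delta_rot": [0, 0, 0], "claw": 0.016}, {"dp": [0, 0, 0], "delta_rot": [0, 0, 0], "claw": 0.016}])

```text
clock: 2.75
eef_pos: [0.5729, 0.1447, 0.0394]
tcp_rot: [[0.002, 1.0, 0.001], [1.0, -0.002, -0.0], [-0.0, 0.001, -1.0]]
force: [-0.2, 0.2, -0.3]
finger_gap: 0.016
grip_force: 0.0
```

Run:
```python
from h import *
from rig import env,eyes
c=eyes.read_camera('wrist');pickle.dump(c,open('w3.pkl','wb'))
s=env.state();print(np.round(s['eef_pos'],4),np.round(s['force'],1))
print([np.round(proj(c,p,True)) for p in ([.573,.099,.05],[.573,.147,.04])])
u,v=proj(c,[.573,.115,.05],True);u,v=int(u),int(v)
a=c['color'][max(v-60,0):v+60,u-80:u+80,::-1];print(u,v)
top=eyes.read_camera('top');pickle.dump(top,open('t3.pkl','wb'))
b=top['color'][130:230,260:400,::-1]
z=np.hstack([cv2.resize(a,(400,300),interpolation=2),cv2.resize(b,(400,300),interpolation=2)])
cv2.imwrite('pics/w3z.png',z)
```

```text
[0.5728 0.1456 0.0394] [-0.7 -0.2 -0. ]
[array([323., 296.]), array([323., 229.])]
322 277
```

View pics/w3z.png

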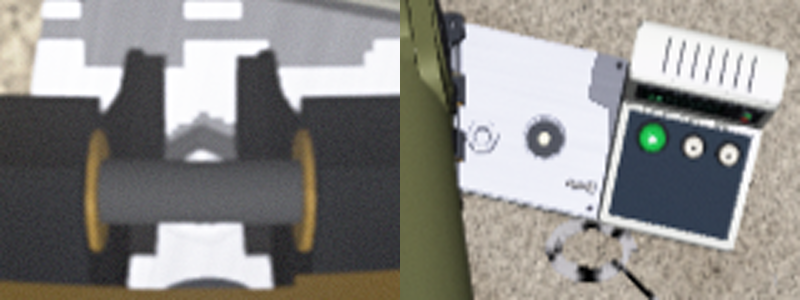

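Nut corner sits centred between the fingers (mid 201, corner 205). Pushing now.

Call:
move_arm(series=[{"dp": [-0.014, 0, 0], "delta_rot": [0, 0, 0], "claw": 0.016}, {"dp": [-0.012, 0.0005, 0], "delta_rot": [0, 0, 0], "claw": 0.016}, {"dp": [-0.01, 0.0005, 0], "delta_rot": [0, 0, 0], "claw": 0.016}, {"dp": [-0.01, 0.0005, 0], "delta_rot": [0, 0, 0], "claw": 0.016}, {"dp": [-0.008, 0.0005, 0], "delta_rot": [0, 0, 0], "claw": 0.016}])

```text
clock: 3.48
eef_pos: [0.5742, 0.0913, 0.0387]
tcp_rot: [[0.001, 1.0, 0.0], [1.0, -0.001, 0.0], [0.0, 0.0, -1.0]]
force: [-0.7, 0.8, -0.6]
finger_gap: 0.0157
grip_force: 0.0
```

Run:
```python
from h import *
from rig import env,eyes
c=eyes.read_camera('wrist')
s=env.state();print(np.round(s['eef_pos'],4),np.round(s['force'],1))
top=eyes.read_camera('top');pickle.dump((c,top),open('t4.pkl','wb'))
b=top['color'][140:210,270:370,::-1];a=c['color'][180:340,220:420,::-1]
z=np.hstack([cv2.resize(a,(400,320),interpolation=2),cv2.resize(b,(400,320),interpolation=2)])
cv2.imwrite('pics/t4z.png',z)
```

```text
[0.5743 0.0899 0.0387] [-0.3 -0.8  0.6]
```

View pics/t4z.png

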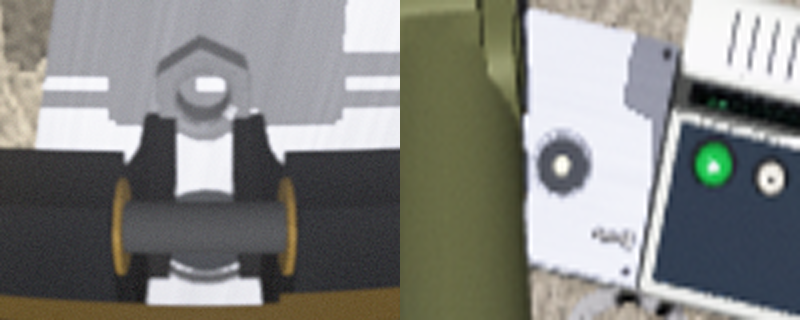

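Run:
```python
from h import *
c3=pickle.load(open('w3.pkl','rb'));c,t=pickle.load(open('t4.pkl','rb'))
for n,cc,pts in(('w3',c3,[(308,238,'tipL'),(337,240,'tipR'),(324,265,'corner')]),('w4',c,[(308,238,'tipL'),(338,238,'tipR'),(321,225,'nutc'),(320,198,'nutcorner'),(322,249,'nutlow'),(298,220,'l'),(345,220,'r'),(321,300,'pocket')])):
  print(n,(-cc['R'].T@cc['t']).round(4),cc['R'].round(3).tolist())
  for u,v,l in pts: print(l,onplane(cc,u,v,.034,True).round(4),onplane(cc,u,v,.05,True).round(4),onplane(cc,u,v,.075,True).round(4))
```

```text
w3 [0.5726 0.2279 0.2339] [[1.0, -0.002, 0.0], [-0.002, -0.954, 0.3], [-0.0, -0.3, -0.954]]
tipL [0.5627 0.1379 0.034 ] [0.5635 0.1451 0.05  ] [0.5647 0.1564 0.075 ]
tipR [0.5832 0.1363 0.034 ] [0.5824 0.1437 0.05  ] [0.5811 0.1551 0.075 ]
corner [0.5741 0.1161 0.034 ] [0.5739 0.125  0.05  ] [0.5737 0.139  0.075 ]
w4 [0.574  0.1745 0.2333] [[1.0, -0.0, -0.001], [0.0, -0.954, 0.3], [-0.001, -0.3, -0.954]]
tipL [0.5641 0.0848 0.034 ] [0.5649 0.092  0.05  ] [0.5661 0.1033 0.075 ]
tipR [0.5852 0.0848 0.034 ] [0.5843 0.092  0.05  ] [0.5829 0.1033 0.075 ]
nutc [0.5733 0.0947 0.034 ] [0.5733 0.1011 0.05  ] [0.5734 0.1111 0.075 ]
nutcorner [0.5726 0.1143 0.034 ] [0.5727 0.1191 0.05  ] [0.5729 0.1266 0.075 ]
nutlow [0.574  0.0762 0.034 ] [0.574  0.0841 0.05  ] [0.574  0.0964 0.075 ]
l [0.5574 0.0984 0.034 ] [0.5587 0.1045 0.05  ] [0.5608 0.1141 0.075 ]
r [0.5898 0.0984 0.034 ] [0.5886 0.1045 0.05  ] [0.5866 0.1141 0.075 ]
pocket [0.5732 0.0314 0.034 ] [0.5733 0.0429 0.05  ] [0.5734 0.0608 0.075 ]
```

The nut has not moved: its centre is still at y≈0.101, with the tips over it at about z 0.05 or higher. With the fingers partly open, the tips evidently retract above the shut-finger TCP. I'll lift, go back, and find the plate by touch.

Call:
move_arm(series=[{"dp": [0, 0, -0.02], "delta_rot": [0, 0, 0], "claw": 0.016}, {"dp": [0.02, 0, 0], "delta_rot": [0, 0, 0], "claw": 0.012}, {"dp": [0.035, -0.001, 0], "delta_rot": [0, 0, 0], "claw": 0.012}, {"dp": [0, 0, 0.018], "delta_rot": [0, 0, 0], "claw": 0.012}, {"dp": [0, 0, 0], "delta_rot": [0, 0, 0], "claw": 0.012}])

```text
clock: 4.2
eef_pos: [0.571, 0.1475, 0.0381]
tcp_rot: [[-0.002, 1.0, -0.004], [1.0, 0.002, -0.002], [-0.002, -0.004, -1.0]]
force: [0.2, -0.2, -0.7]
finger_gap: 0.0117
grip_force: 0.0
```

Call:
move_arm(series=[{"dp": [0, 0, 0.002], "delta_rot": [0, 0, 0], "claw": 0.012}, {"dp": [0, 0, 0.002], "delta_rot": [0, 0, 0], "claw": 0.012}, {"dp": [0, 0, 0], "delta_rot": [0, 0, 0], "claw": 0.012}])

```text
clock: 4.58
eef_pos: [0.5733, 0.1467, 0.0368]
tcp_rot: [[0.001, 1.0, 0.0], [1.0, -0.001, 0.0], [0.0, 0.0, -1.0]]
force: [-0.5, 0.6, -0.1]
finger_gap: 0.0125
grip_force: 0.0
```

Call:
move_arm(series=[{"dp": [0, 0, 0.0015], "delta_rot": [0, 0, 0], "claw": 0.012}, {"dp": [0, 0, 0.0015], "delta_rot": [0, 0, 0], "claw": 0.012}, {"dp": [0, 0, 0], "delta_rot": [0, 0, 0], "claw": 0.012}])

```text
clock: 4.95
eef_pos: [0.573, 0.1471, 0.0335]
tcp_rot: [[-0.0, 1.0, -0.0], [1.0, 0.0, -0.0], [-0.0, -0.0, -1.0]]
force: [0.9, -0.5, 0.6]
finger_gap: 0.0121
grip_force: 0.0
```

Call:
move_arm(series=[{"dp": [0, 0, 0.0015], "delta_rot": [0, 0, 0], "claw": 0.012}, {"dp": [0, 0, 0.0], "delta_rot": [0, 0, 0], "claw": 0.012}])

```text
clock: 5.2
eef_pos: [0.573, 0.1472, 0.032]
tcp_rot: [[-0.0, 1.0, -0.0], [1.0, 0.0, -0.0], [-0.0, -0.0, -1.0]]
force: [0.1, 0.4, 0.3]
finger_gap: 0.0123
grip_force: 0.0
```

Call:
move_arm(series=[{"dp": [0, 0, 0.0015], "delta_rot": [0, 0, 0], "claw": 0.012}, {"dp": [0, 0, 0.0015], "delta_rot": [0, 0, 0], "claw": 0.012}])

```text
clock: 5.45
eef_pos: [0.5732, 0.1472, 0.0291]
tcp_rot: [[-0.0, 1.0, 0.0], [1.0, 0.0, 0.0], [0.0, 0.0, -1.0]]
force: [-0.8, -0.1, -0.8]
finger_gap: 0.012
grip_force: 0.0
```

Call:
move_arm(series=[{"dp": [0, 0, 0.001], "delta_rot": [0, 0, 0], "claw": 0.012}, {"dp": [0, 0, 0.0], "delta_rot": [0, 0, 0], "claw": 0.012}])

```text
clock: 5.7
eef_pos: [0.5731, 0.1471, 0.028]
tcp_rot: [[0.0, 1.0, -0.0], [1.0, -0.0, -0.0], [-0.0, -0.0, -1.0]]
force: [-0.8, -0.0, -0.9]
finger_gap: 0.012
grip_force: 0.0
```

Call:
move_arm(series=[{"dp": [0, 0, 0.001], "delta_rot": [0, 0, 0], "claw": 0.012}, {"dp": [0, 0, 0.001], "delta_rot": [0, 0, 0], "claw": 0.012}])

```text
clock: 5.95
eef_pos: [0.5732, 0.1472, 0.0261]
tcp_rot: [[-0.0, 1.0, 0.0], [1.0, 0.0, 0.0], [0.0, 0.0, -1.0]]
force: [-0.4, 0.4, -0.2]
finger_gap: 0.012
grip_force: 0.0
```

Call:
move_arm(series=[{"dp": [0, 0, 0.001], "delta_rot": [0, 0, 0], "claw": 0.012}, {"dp": [0, 0, 0.001], "delta_rot": [0, 0, 0], "claw": 0.012}])

```text
clock: 6.2
eef_pos: [0.5731, 0.1472, 0.0241]
tcp_rot: [[-0.0, 1.0, 0.0], [1.0, 0.0, 0.0], [0.0, 0.0, -1.0]]
force: [0.1, 0.1, -0.1]
finger_gap: 0.0122
grip_force: 0.0
```

Call:
move_arm(series=[{"dp": [0, 0, 0.001], "delta_rot": [0, 0, 0], "claw": 0.012}, {"dp": [0, 0, 0.001], "delta_rot": [0, 0, 0], "claw": 0.012}])

```text
clock: 6.45
eef_pos: [0.5732, 0.1472, 0.0221]
tcp_rot: [[0.0, 1.0, 0.0], [1.0, -0.0, 0.0], [0.0, 0.0, -1.0]]
force: [-0.3, -1.0, 0.5]
finger_gap: 0.0123
grip_force: 0.0
```

Still no contact at 12 mm below the plate height, so I'll look.

Run:
```python
from h import *
from rig import env,eyes
c=eyes.read_camera('wrist');S=eyes.read_camera('scene');pickle.dump((c,S),open('t5.pkl','wb'))
a=c['color'][160:340,210:435,::-1];b=S['color'][120:240,275:425,::-1]
z=np.hstack([cv2.resize(a,(400,320),interpolation=2),cv2.resize(b,(400,320),interpolation=2)])
cv2.imwrite('pics/t5z.png',z)
print(env.state()['eef_pos'].round(4),proj(S,[.573,.147,.022]),proj(S,[.573,.147,.05]))
```

```text
[0.5731 0.1471 0.0221] (np.float64(315.219292167432), np.float64(183.3316042348293)) (np.float64(314.9939809007506), np.float64(176.59529262573193))
```

View pics/t5z.png

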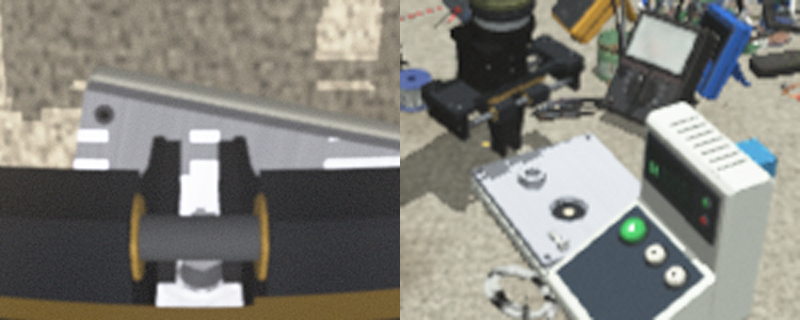

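Scene pane: fingertip at pixel (316,178), which means the tip is at about z 0.045, roughly 20 mm above the reported TCP. There's no contact yet, so I'll keep probing down.

Call:
move_arm(series=[{"dp": [0, 0, 0.0015], "delta_rot": [0, 0, 0], "claw": 0.012}, {"dp": [0, 0, 0.0015], "delta_rot": [0, 0, 0], "claw": 0.012}])

```text
clock: 6.8
eef_pos: [0.5732, 0.1472, 0.0191]
tcp_rot: [[0.0, 1.0, 0.0], [1.0, -0.0, 0.0], [0.0, 0.0, -1.0]]
force: [0.0, -0.5, -0.6]
finger_gap: 0.012
grip_force: 0.0
```

Call:
move_arm(series=[{"dp": [0, 0, 0.001], "delta_rot": [0, 0, 0], "claw": 0.012}, {"dp": [0, 0, 0.001], "delta_rot": [0, 0, 0], "claw": 0.012}])

```text
clock: 7.05
eef_pos: [0.5731, 0.1472, 0.0171]
tcp_rot: [[-0.0, 1.0, -0.0], [1.0, 0.0, 0.0], [0.0, -0.0, -1.0]]
force: [-0.5, -0.4, 0.6]
finger_gap: 0.0122
grip_force: 0.0
```

Call:
move_arm(series=[{"dp": [0, 0, 0.001], "delta_rot": [0, 0, 0], "claw": 0.012}, {"dp": [0, 0, 0], "delta_rot": [0, 0, 0], "claw": 0.012}])

```text
clock: 7.3
eef_pos: [0.5731, 0.1471, 0.0161]
tcp_rot: [[0.0, 1.0, -0.0], [1.0, -0.0, -0.0], [-0.0, -0.0, -1.0]]
force: [-0.1, -0.5, -0.1]
finger_gap: 0.012
grip_force: 0.0
```

Call:
move_arm(series=[{"dp": [0, 0, 0.001], "delta_rot": [0, 0, 0], "claw": 0.012}, {"dp": [0, 0, 0], "delta_rot": [0, 0, 0], "claw": 0.012}])

```text
clock: 7.55
eef_pos: [0.5731, 0.1471, 0.0151]
tcp_rot: [[0.0, 1.0, -0.0], [1.0, -0.0, -0.0], [-0.0, -0.0, -1.0]]
force: [-0.4, -0.2, -0.2]
finger_gap: 0.0119
grip_force: 0.0
```

Call:
move_arm(series=[{"dp": [0, 0, 0.001], "delta_rot": [0, 0, 0], "claw": 0.012}, {"dp": [0, 0, 0], "delta_rot": [0, 0, 0], "claw": 0.012}])

```text
clock: 7.8
eef_pos: [0.5731, 0.1472, 0.0141]
tcp_rot: [[-0.0, 1.0, -0.0], [1.0, 0.0, -0.0], [-0.0, -0.0, -1.0]]
force: [-0.1, -0.4, -0.1]
finger_gap: 0.0121
grip_force: 0.0
```

Call:
move_arm(series=[{"dp": [0, 0, 0.001], "delta_rot": [0, 0, 0], "claw": 0.012}, {"dp": [0, 0, 0], "delta_rot": [0, 0, 0], "claw": 0.012}])

```text
clock: 8.05
eef_pos: [0.5731, 0.1472, 0.0131]
tcp_rot: [[-0.0, 1.0, -0.0], [1.0, 0.0, 0.0], [0.0, -0.0, -1.0]]
force: [0.0, 0.7, -0.5]
finger_gap: 0.012
grip_force: 0.0
```

Call:
move_arm(series=[{"dp": [0, 0, 0.001], "delta_rot": [0, 0, 0], "claw": 0.012}, {"dp": [0, 0, 0], "delta_rot": [0, 0, 0], "claw": 0.012}])

```text
clock: 8.3
eef_pos: [0.5731, 0.1471, 0.0121]
tcp_rot: [[0.0, 1.0, -0.0], [1.0, -0.0, -0.0], [-0.0, -0.0, -1.0]]
force: [-0.3, 1.2, 1.1]
finger_gap: 0.0121
grip_force: 0.0
```

Call:
move_arm(series=[{"dp": [0, 0, 0.001], "delta_rot": [0, 0, 0], "claw": 0.012}, {"dp": [0, 0, 0], "delta_rot": [0, 0, 0], "claw": 0.012}])

```text
clock: 8.55
eef_pos: [0.5731, 0.1471, 0.0111]
tcp_rot: [[-0.0, 1.0, -0.0], [1.0, 0.0, -0.0], [-0.0, -0.0, -1.0]]
force: [0.1, 0.4, 0.1]
finger_gap: 0.0117
grip_force: 0.0
```

Run:
```python
from h import *
from rig import env,eyes
S=eyes.read_camera('scene')
g=cv2.cvtColor(S['color'],cv2.COLOR_RGB2GRAY)
print(g[168:190,306:326]);print(env.state()['eef_pos'],env.state()['force'])
for z in(.034,.038,.045):print(z,proj(S,[.573,.147,z]),proj(S,[.573,.138,z]))
```

```text
[[ 90  76  40  35  49  49  37  42  39  38  36  37  35  34  52 124 190 193
  191 184]
 [103  98  49  32  33  35  35  37  36  37  37  37  37  35  69 148 184 167
  161 155]
 [109  99  63  32  31  32  32  35  37  39  36  37  36  35  73 136 152 113
  109 108]
 [106 101  79  31  31  31  36  34  35  40  40  36  36  35  60 103 114 112
  107 106]
 [116 115  94  44  32  33  32  34  38  39  36  39  40  40  70 114 114 111
  110 108]
 [167 175 134  53  31  33  34  34  38  38  38  40  38  42  74 116 115 113
  113 113]
 [176 187 143  59  33  35  33  35  37  39  35  35  38  40  93 155 153 146
  115 111]
 [113 115 101  58  32  31  34  34  35  38  37  39  38  42 121 196 190 179
  145 129]
 [111 113 100  65  30  30  33  34  37  38  37  38  37  41 122 195 182 179
  162 146]
 [109 111 101  72  36  33  34  34  41  55  49  38  37  36  99 172 157 154
  145 145]
 [109 111 106  81  34  31  34  37  49  82  96  72  54  61  91 143 141 144
  143 146]
 [106 105 104  98  72  44  35  35  44  93 132 120 108 115 121 143 144 143
  145 144]
 [ 98  95 107 115 117  95  66  35  49 123 180 144 147 145 146 143 145 144
  163 
[... 544 characters left out ...]
 230 230 230 231 231 217 146 111 122 167 209
  214 197]
 [189 232 231 231 231 231 231 231 231 229 230 230 222 167 114 110 113 135
  141 139]
 [175 227 232 233 232 230 231 232 230 230 231 229 230 222 172 136 116 135
  140 138]]
[0.57315845 0.14717111 0.01115905] [-0.66214323 -0.08132156 -0.21784216]
0.034 (np.float64(315.123529872635), np.float64(180.46852211889072)) (np.float64(316.78038465823545), np.float64(181.7034925880433))
0.038 (np.float64(315.09134420788604), np.float64(179.5062414913459)) (np.float64(316.7515074081055), np.float64(180.73946739593265))
0.045 (np.float64(315.0346967711599), np.float64(177.81260765197226)) (np.float64(316.7006815463488), np.float64(179.04271957805594))
```

Tips are at about z 0.039 with no contact, which gives good overlap with the nut. I'll push from here.

Call:
move_arm(series=[{"dp": [-0.012, 0, 0.001], "delta_rot": [0, 0, 0], "claw": 0.012}, {"dp": [-0.01, 0, 0], "delta_rot": [0, 0, 0], "claw": 0.012}, {"dp": [-0.01, 0.0005, 0], "delta_rot": [0, 0, 0], "claw": 0.012}, {"dp": [-0.008, 0.0005, 0], "delta_rot": [0, 0, 0], "claw": 0.012}, {"dp": [0, 0, 0], "delta_rot": [0, 0, 0], "claw": 0.012}])

```text
clock: 9.22
eef_pos: [0.5743, 0.106, 0.0103]
tcp_rot: [[0.002, 1.0, 0.0], [1.0, -0.002, -0.0], [-0.0, 0.0, -1.0]]
force: [-0.5, 0.0, -1.2]
finger_gap: 0.0117
grip_force: 0.0
```

```bash
cat > look.py <<'E'
from h import *
from rig import env,eyes
import sys
S=eyes.read_camera('scene');C0=pickle.load(open('c0.pkl','rb'))['scene']
s=env.state();print(s['eef_pos'].round(4),s['force'].round(1))
# nut bore = dark blob on stage: compare to first picture
g0=cv2.cvtColor(C0['color'],cv2.COLOR_RGB2GRAY).astype(int);g=cv2.cvtColor(S['color'],cv2.COLOR_RGB2GRAY).astype(int)
pickle.dump(S,open(sys.argv[1],'wb'))
np.set_printoptions(linewidth=220)
print('cols 312-352, rows 176-208');print(g[176:208,312:352])
for y in(.099,.08,.06,.029):print(y,np.round(proj(S,[.574,y,.05]),1))
E
python3 look.py s6.pkl
```

```text
[0.5743 0.1068 0.0102] [0.8 0.7 0.5]
cols 312-352, rows 176-208
[[ 97  97 112 ... 234 234 235]
 [116 114 118 ... 233 233 234]
 [116 115 119 ... 233 233 234]
 ...
 [147 120 135 ... 234 240 241]
 [181 115 111 ... 241 242 217]
 [185 152 140 ... 242 207 132]]
0.099 [324.3 183.2]
0.08 [328.  185.9]
0.06 [332.  188.8]
0.029 [338.4 193.5]
```

```bash
cat > asc.py <<'E'
import pickle,cv2,sys,numpy as np
S=pickle.load(open(sys.argv[1],'rb'));r0,r1,c0,c1=map(int,sys.argv[2:6])
g=cv2.cvtColor(S['color'],cv2.COLOR_RGB2GRAY)[r0:r1,c0:c1]
for i,r in enumerate(g):print(r0+i,''.join('@#%*+=-:. '[min(v//25,9)] for v in r))
E
python3 - <<'E'
import pickle;pickle.dump(pickle.load(open('c0.pkl','rb'))['scene'],open('s0.pkl','wb'))
E
python3 asc.py s0.pkl 176 208 308 352; python3 asc.py s6.pkl 176 208 308 352
```

```text
176 ::::::::::::::::...                         
177 ::::::::::::....                            
178 :-::::::::.... .                            
179 -:::::....                                  
180 -::... .                                    
181 ....  .      .    ..                        
182 .... .     ..   ....                        
183  . ..      ...::-:-.                        
184    ...    .. :++=++-..                      
185    . .    .:..====-::-                      
186      ..   .-=::::::.:-                      
187         . .=++-..::-+-             .        
188         . .-+++======:                      
189          . .-=+=====-.                      
190          .  .:----=-.     .          .      
191 .         .  .....:.       .                
192 -.   .    ..      .                    . .  
193 +-.      . ..      ...    ........      ..  
194 -+-.   .. . ..   ..... ...:------::.    ..  
195 :+=.   .. .... .     ...:=+=+===++=-..    . 
196 =-==..  ..  .. ..... ..:-+*+%%%%*+==-.     .
197 =-:+-. .... ...  ... ..-=+%%%%**%%*=--      
198 +=:-+-..........  
[... 1335 characters left out ...]
...           
194 =+==-:.                  .:--::--:..        
195 =++-.                  .:=+==--=+==-.       
196 =-+-.                  .-=*+%%%**+==:.      
197 =-=+-.                .--+%%%%**%%*=-:      
198 ==--+:                .-+%%%=:::+%%*=:      
199 ++-:==:                :*%%*-   =%%%+.      
200 *++--+-.               :+%%%+:.:*%%*-.      
201 +++=--=-.              .:+*%%**%%*+=.       
202 +==+-::+-.               .:-==++-::.        
203 =--*+-.-+:                  ..:..           
204 ::-=+=-:+=.                                 
205 ::::=+=--=-.                                
206 :::::++=::+-.          ...                 .
207 :::::-=+-:=+:         .:.                 .=
```

The nut has moved about 14 mm (right edge from column 330 to 333), so it is now at y≈0.084, consistent with a 22–23 mm offset. I'll continue.

Call:
move_arm(series=[{"dp": [-0.009, 0, 0], "delta_rot": [0, 0, 0], "claw": 0.012}, {"dp": [-0.009, 0.0003, 0], "delta_rot": [0, 0, 0], "claw": 0.012}, {"dp": [-0.009, 0.0003, 0], "delta_rot": [0, 0, 0], "claw": 0.012}, {"dp": [-0.008, 0.0003, 0], "delta_rot": [0, 0, 0], "claw": 0.012}, {"dp": [-0.005, 0, 0], "delta_rot": [0, 0, 0], "claw": 0.012}])

```text
clock: 9.9
eef_pos: [0.5751, 0.0662, 0.0102]
tcp_rot: [[0.001, 1.0, 0.0], [1.0, -0.001, -0.0], [-0.0, 0.0, -1.0]]
force: [0.3, 0.1, 0.0]
finger_gap: 0.0119
grip_force: 0.1
```

```bash
python3 look.py s7.pkl | grep -v '^ \|cols\|\[\[' ; python3 asc.py s7.pkl 180 208 308 352
```

```text
[0.5751 0.0656 0.0102] [ 0.2 -0.8 -0.2]
0.099 [324.3 183.2]
0.08 [328.  185.9]
0.06 [332.  188.8]
0.029 [338.4 193.5]
180 #########%**+=+*%############=     :====-===
181 ##########%**+++*############-      :====-==
182 %#########%*+===+###########%-      .====--=
183 +*########*=====+###########*:     .:=======
184 ==*%#####%+======%##########*:.  .:-=-::===-
185 ===+%####%+======%##########%+-.:==-:..:=-:.
186 ====+%###%+======%##########%+===-:..:=-:.  
187 =====+*##*=======%##########%====-.:=-:.    
188 =======+++=======%##########%+======-.      
189 =================%#####*+++=::.=====:       
190 =================*%####*=---.  :==-:.       
191 ==================+%###*==-+-.  ::.         
192 +==================+*%*==+++++:             
193 ++===================++:.:++++-. .          
194 =++===================+=  -=++: .-..        
195 =++===================++-..:-:  ===-.       
196 ==++==================+++-.::..:*+==:.      
197 ===++=======-::======--++++++++*%%*=-:      
198 ====*+====-::.:=-:=-:..=+++++++++%%*=:      
199 ++==++===-:.:=-:..:.  .-****+-.:=%%%+.      
200 *++==++==-:=-:.        :+%%%+:.:*%%*-.      
201 ++++==++==-:.          .:+*%%**%%*+=.       
202 ++++===+=:.              .:-==++-::.        
203 +++*+==++:                  ..:..           
204 ++++++==+=.                                 
205 +++++++=-=-.                                
206 +++++++=::+-.          ...                 .
207 ++++++++-:++:         .:.                 .=
```

The nut now overlaps the pocket's edge, about 14 mm short. The last stretch goes slowly.

Call:
move_arm(series=[{"dp": [-0.004, 0, 0], "delta_rot": [0, 0, 0], "claw": 0.012}, {"dp": [-0.004, 0, 0], "delta_rot": [0, 0, 0], "claw": 0.012}, {"dp": [-0.003, 0, 0], "delta_rot": [0, 0, 0], "claw": 0.012}, {"dp": [-0.002, 0, 0], "delta_rot": [0, 0, 0], "claw": 0.012}, {"dp": [0, 0, 0], "delta_rot": [0, 0, 0], "claw": 0.012}])

```text
clock: 10.58
eef_pos: [0.5753, 0.0542, 0.0105]
tcp_rot: [[-0.0, 1.0, 0.001], [1.0, 0.0, 0.0], [0.0, 0.001, -1.0]]
force: [-0.3, 0.1, 1.0]
finger_gap: 0.0121
grip_force: 0.9
```

```bash
python3 look.py s8.pkl | grep -v '^ \|cols\|\[\[' ; python3 asc.py s8.pkl 184 208 318 352
```

```text
[0.5753 0.0543 0.0104] [0.5 1.4 2. ]
0.099 [324.3 183.2]
0.08 [328.  185.9]
0.06 [332.  188.8]
0.029 [338.4 193.5]
184 ##%**+===%###########+.      :==-=
185 ##%+=====*###########=     .:==-::
186 ##*======+###########+.. .:==-::.:
187 ##*======+###########*=-:==-:..:=-
188 ##*======+###########*====-:.:=-:.
189 %%*======+###########*====-:=-:.  
190 +++======+######%####*======-.    
191 =========+#####%+*%#%+======:     
192 ==========*%###*==++-:-===-:.     
193 ===========+%##*===-:..:-:.       
194 ============+*%*=++=--. ..        
195 ==============+==+===+- .-.       
196 ==============+-:--==-:.-=:.      
197 =============+*=...:...-+=-:      
198 ======-:=====+*+=:..:::=+*=:      
199 ====-:::=====+*+++======+%+.      
200 ==-::.:=-:=-:-+**+=====+%*-.      
201 =-:.:=-:..:. .:=*+=++++*+=.       
202 =-:=-:.        .:--===-::.        
203 ==-:.             ..:..           
204 =-.                               
205 +:                                
206 +-.          ...                 .
207 ++:         .:.                 .=
```

The nut appears seated in the pocket. I'll back off and rise.

Call:
move_arm(series=[{"dp": [0.005, 0, 0], "delta_rot": [0, 0, 0], "claw": 0.012}, {"dp": [0.025, 0, 0], "delta_rot": [0, 0, 0], "claw": 0.012}, {"dp": [0.03, 0, -0.05], "delta_rot": [0, 0, 0], "claw": 0}, {"dp": [0.04, 0, -0.06], "delta_rot": [0, 0, 0], "claw": 0}, {"dp": [0.03, 0, -0.06], "delta_rot": [0, 0, 0], "claw": 0}])

```text
clock: 11.25
eef_pos: [0.5741, 0.1787, 0.169]
tcp_rot: [[-0.001, 1.0, -0.001], [1.0, 0.001, -0.0], [-0.0, -0.001, -1.0]]
force: [0.2, 1.1, -1.0]
finger_gap: 0.0009
grip_force: 0.0
```

```bash
python3 look.py s9.pkl | head -1; python3 asc.py s9.pkl 188 206 322 352
python3 - <<'E'
from h import *
from rig import eyes
T=eyes.read_camera('top');W=eyes.read_camera('wrist');pickle.dump(T,open('t9.pkl','wb'));pickle.dump(W,open('w9.pkl','wb'))
print(np.round(proj(W,[.573,.029,.044],True),1),np.round(proj(T,[.574,.029,.044])))
E
python3 asc.py t9.pkl 164 188 296 326
```

```text
[0.5779 0.1854 0.1778] [2.9 4.6 4.7]
188                               
189                               
190                               
191                .              
192                    .          
193            . .  .  .          
194             .--==-. ..        
195          .. .===+=:.--.       
196         .:-. :--::..+=:.      
197         .-+=..::..:-+=-:      
198         .-=++-::--=***=:      
199         .:=+++=====+*%+.      
200          :+*++=====+%*-.      
201          .:=*++++++*+=.       
202           .:--==++=-:.        
203               ..:..           
204                               
205           .                   
[316.2 303.4] [310. 175.]
164                               
165                               
166                               
167                               
168             .::..             
169           .: --:...           
170          ...:---=-::          
171         .-  ....=+--:         
172         ..  --: .%*=:.        
173        .:  -*%*-.=*+-:        
174        :  :**-.= .**=-        
175        =  =*=  -. :**-        
176        -:.-*-  -. =**=        
177        .- .+=..: :***-        
178        .-...:....***=:        
179         :=.     =**+:.        
180         .:------***=.         
181           :+*****--:          
182            :.-==:.            
183               ..              
184                               
185                               
186                               
187
```

Run:
```python
from h import *
from rig import env
s=env.state();P=s['eef_pos'];R=s['tcp_rot'];print(P)
for r in plan(P,R,[.625,.019,.24],down(168.3),8):print(r)
```

```text
[0.57675417 0.18030483 0.17152958]
([-0.0202, 0.006, -0.0086], [0.0009, 0.0002, -0.1703])
([-0.0209, 0.0025, -0.0086], [0.0009, 0.0002, -0.1703])
([-0.021, -0.0011, -0.0086], [0.0009, 0.0002, -0.1703])
([-0.0205, -0.0046, -0.0086], [0.0009, 0.0002, -0.1703])
([-0.0194, -0.0081, -0.0086], [0.0009, 0.0002, -0.1703])
([-0.0178, -0.0112, -0.0086], [0.0009, 0.0002, -0.1703])
([-0.0156, -0.0141, -0.0086], [0.0009, 0.0002, -0.1703])
([-0.013, -0.0166, -0.0086], [0.0009, 0.0002, -0.1703])
```

Call:
move_arm(series=[{"dp": [-0.02, 0.006, -0.012], "delta_rot": [0, 0, -0.17], "claw": 0}, {"dp": [-0.021, 0.0025, -0.012], "delta_rot": [0, 0, -0.17], "claw": 0}, {"dp": [-0.021, -0.001, -0.012], "delta_rot": [0, 0, -0.17], "claw": 0}, {"dp": [-0.0205, -0.0046, -0.012], "delta_rot": [0, 0, -0.17], "claw": 0}, {"dp": [-0.0194, -0.008, -0.012], "delta_rot": [0, 0, -0.17], "claw": 0}])

```text
clock: 12.02
eef_pos: [0.6044, 0.0745, 0.2265]
tcp_rot: [[-0.754, 0.657, -0.003], [0.657, 0.754, -0.001], [0.001, -0.003, -1.0]]
force: [-0.1, 0.0, 0.6]
finger_gap: 0.0005
grip_force: 0.0
```

Call:
move_arm(series=[{"dp": [-0.018, -0.011, -0.009], "delta_rot": [0, 0, -0.17], "claw": 0}, {"dp": [-0.016, -0.014, 0], "delta_rot": [0, 0, -0.17], "claw": 0}, {"dp": [-0.013, -0.017, 0], "delta_rot": [0, 0, -0.17], "claw": 0}, {"dp": [0, 0, 0], "delta_rot": [0, 0, 0], "claw": 0}, {"dp": [0, 0, 0], "delta_rot": [0, 0, 0], "claw": 0}])

```text
clock: 12.65
eef_pos: [0.6228, 0.016, 0.236]
tcp_rot: [[-0.977, 0.212, -0.002], [0.212, 0.977, 0.001], [0.002, 0.0, -1.0]]
force: [0.1, 0.6, 0.3]
finger_gap: 0.0006
grip_force: 0.0
```

Run:
```python
from h import *
from rig import env,eyes
c=eyes.read_camera('wrist');pickle.dump(c,open('w10.pkl','wb'))
s=env.state();print(s['eef_pos'].round(4),s['tcp_rot'].round(3).tolist(),s['qpos'].round(1))
n=np.round(proj(c,[.573,.03,.044],True)).astype(int);k=np.round(proj(c,[.565,-.085,.084],True)).astype(int);print(n,k)
a=c['color'][max(n[1]-30,0):n[1]+30,n[0]-40:n[0]+40,::-1]
z=np.hstack([cv2.resize(a,(480,360),interpolation=2),cv2.resize(c['color'][60:300,80:400,::-1],(320,240),interpolation=2).repeat(1,0) if 0 else np.pad(cv2.resize(c['color'][...,::-1],(320,200)),((0,160),(0,0),(0,0)))])
cv2.imwrite('pics/w10.png',z)
```

```text
[0.6229 0.0165 0.2363] [[-0.978, 0.21, -0.001], [0.21, 0.978, 0.001], [0.001, 0.0, -1.0]] [-19.4  14.3  19.   83.7  -4.7  82.8  77.5]
[324 133] [226 152]
```

View pics/w10.png

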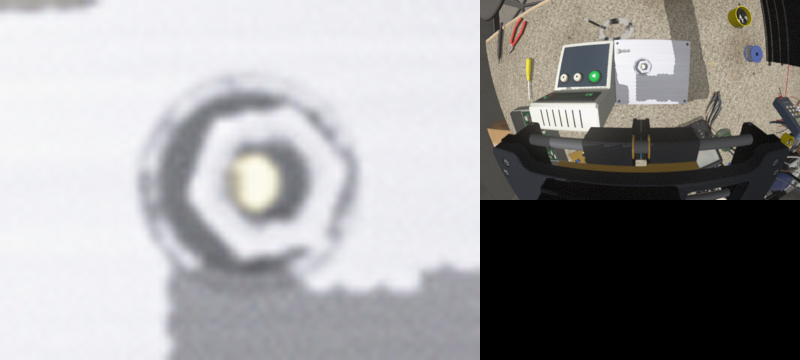

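The wrist close-up shows the nut wholly inside the pocket outline (pocket x 140–357, nut 190–345), about 4 mm off centre toward the left wall. I'll check numerically whether it lies flat.

```bash
python3 asc.py w10.pkl 113 152 304 348
python3 - <<'E'
from h import *
c=pickle.load(open('w10.pkl','rb'))
f=lambda u,v:((u+.5)/6-.5+284,(v+.5)/6-.5+103)
for n,p,z in(('pocket mouth',(248,180),.034),('L',(140,180),.034),('R',(357,180),.034),('bolt?',(324,133),.034)):print(n,onplane(c,*f(*p),z,True).round(4))
for z in(.044,.05):
  print(z,[onplane(c,*f(*p),z,True).round(4).tolist() for p in((190,182),(345,185),(230,112),(310,112),(235,258),(312,245))])
g=cv2.cvtColor(c['color'],cv2.COLOR_RGB2HSV);m=cv2.inRange(g,(45,130,80),(80,255,255));k,l,st,ce=cv2.connectedComponentsWithStats(m)
for i in range(1,k):
  if st[i,4]>40:
    print(ce[i],st[i],onplane(c,*ce[i],.084,True))
    cs=pickle.load(open('c0.pkl','rb'))
    print(tri(ray(c,*ce[i],True),ray(cs['top'],347.94,175.59),ray(cs['scene'],362.06,205.65)))
E
```

```text
113                                             
114                                             
115                  ......                     
116                ...:.....   .                
117              .....::.....  ..               
118            .....::------:::...              
119             ..:--=========--:.              
120         ..  .:-=++++===+==-:::.....         
121        .....-=+=====-:::::.  .:::...        
122       ....:-====-::..         .--:..        
123       .:::-=++=:               .--...       
124      .:::-=++=-.                :--:.       
125      ..:-=+=+=:      .  .....    :-:..      
126     ...:-==+==.    .:::::--::.    ::...     
127     ...-=++==-.   .:-=-=====-:.    .::.     
128     ..:-=+++=:   ..-----===+=-:.   .:::.    
129    ...:=+==+-.   ..::. .:=+++=-.    .::.    
130    ...:=+=+=-.   ...     :=+++=:.    .::    
131    .:.-==+==:   .::.     .-=++=-.    .::    
132    :-:-==++=.   .:-:      :=++=-.    .-:    
133   .:-:-=++=-    .:-:      :=++=-.    :-:    
134    :-:-=++=:    .:-:.     :=++=-.   .--.    
135    :::-=+==:    .:
[... 773 characters left out ...]
.-------===========-----::.::-::..::-
pocket mouth [0.5735 0.0309 0.034 ]
L [0.5686 0.0085 0.034 ]
R [0.5783 0.0536 0.034 ]
bolt? [0.567  0.0488 0.034 ]
0.044 [[0.5706, 0.0191, 0.044], [0.5779, 0.0504, 0.044], [0.558, 0.0303, 0.044], [0.5614, 0.0464, 0.044], [0.5882, 0.0249, 0.044], [0.5888, 0.0411, 0.044]]
0.05 [[0.5701, 0.0194, 0.05], [0.5773, 0.0502, 0.05], [0.5578, 0.0304, 0.05], [0.5611, 0.0462, 0.05], [0.5874, 0.025, 0.05], [0.5881, 0.041, 0.05]]
[228.35483871 152.62756598] [217 142  23  22 341] [ 0.5663728  -0.08260478  0.084     ]
(array([ 0.5661268 , -0.08465909,  0.07879233]), [np.float64(0.0006826335280265567), np.float64(0.0007483021325743266), np.float64(0.0004869420301185915)])
```

The nut sits about 4 mm off toward the left wall and I can't rule out a slight tilt on the rim. I'll nudge it toward the centre with the same, known finger setup.

Run:
```python
from h import *
from rig import env
s=env.state()
for r in plan(s['eef_pos'],s['tcp_rot'],[.5755,.105,.10],down(90),8):print(r)
```

```text
([0.0081, 0.0096, 0.0171], [-0.0001, -0.0002, 0.1699])
([0.0096, 0.0081, 0.0171], [-0.0001, -0.0002, 0.1699])
([0.0108, 0.0063, 0.0171], [-0.0001, -0.0002, 0.1699])
([0.0117, 0.0044, 0.017], [-0.0001, -0.0002, 0.1699])
([0.0123, 0.0023, 0.017], [-0.0001, -0.0002, 0.1699])
([0.0125, 0.0002, 0.017], [-0.0001, -0.0002, 0.1699])
([0.0124, -0.0019, 0.017], [-0.0001, -0.0002, 0.1699])
([0.0119, -0.004, 0.017], [-0.0001, -0.0002, 0.1699])
```

Call:
move_arm(series=[{"dp": [0.008, 0.0096, 0.005], "delta_rot": [0, 0, 0.17], "claw": 0.012}, {"dp": [0.0096, 0.008, 0.01], "delta_rot": [0, 0, 0.17], "claw": 0.012}, {"dp": [0.011, 0.0063, 0.02], "delta_rot": [0, 0, 0.17], "claw": 0.012}, {"dp": [0.012, 0.0044, 0.02], "delta_rot": [0, 0, 0.17], "claw": 0.012}, {"dp": [0.012, 0.0023, 0.02], "delta_rot": [0, 0, 0.17], "claw": 0.012}])

```text
clock: 13.32
eef_pos: [0.593, 0.0723, 0.1613]
tcp_rot: [[-0.484, 0.875, -0.0], [0.875, 0.484, 0.001], [0.001, 0.0, -1.0]]
force: [0.8, 0.4, 0.9]
finger_gap: 0.0121
grip_force: 0.0
```

Call:
move_arm(series=[{"dp": [0.0125, 0, 0.02], "delta_rot": [0, 0, 0.17], "claw": 0.012}, {"dp": [0.0124, -0.002, 0.02], "delta_rot": [0, 0, 0.17], "claw": 0.012}, {"dp": [0.012, -0.004, 0.02], "delta_rot": [0, 0, 0.17], "claw": 0.012}, {"dp": [0, 0, 0], "delta_rot": [0, 0, 0], "claw": 0.012}, {"dp": [0, 0, 0], "delta_rot": [0, 0, 0], "claw": 0.012}])

```text
clock: 13.95
eef_pos: [0.5762, 0.1036, 0.1029]
tcp_rot: [[-0.003, 1.0, 0.001], [1.0, 0.003, 0.0], [0.0, 0.001, -1.0]]
force: [0.2, 0.2, 0.4]
finger_gap: 0.0121
grip_force: 0.0
```

Call:
move_arm(series=[{"dp": [0, -0.001, 0.04], "delta_rot": [0, 0, 0], "claw": 0.012}, {"dp": [0, 0, 0.04], "delta_rot": [0, 0, 0], "claw": 0.012}, {"dp": [0, 0, 0.012], "delta_rot": [0, 0, 0], "claw": 0.012}, {"dp": [-0.02, 0, 0], "delta_rot": [0, 0, 0], "claw": 0.012}, {"dp": [-0.02, 0, 0], "delta_rot": [0, 0, 0], "claw": 0.012}])

```text
clock: 14.58
eef_pos: [0.5764, 0.0612, 0.0121]
tcp_rot: [[0.001, 1.0, 0.003], [1.0, -0.001, -0.0], [-0.0, 0.003, -1.0]]
force: [0.2, -0.4, 0.2]
finger_gap: 0.0118
grip_force: 0.0
```

Call:
move_arm(series=[{"dp": [-0.003, 0, 0], "delta_rot": [0, 0, 0], "claw": 0.012}, {"dp": [-0.003, 0, 0], "delta_rot": [0, 0, 0], "claw": 0.012}, {"dp": [-0.002, 0, 0], "delta_rot": [0, 0, 0], "claw": 0.012}, {"dp": [-0.002, 0, 0], "delta_rot": [0, 0, 0], "claw": 0.012}, {"dp": [0, 0, 0], "delta_rot": [0, 0, 0], "claw": 0.012}])

```text
clock: 15.2
eef_pos: [0.575, 0.0543, 0.0105]
tcp_rot: [[-0.001, 1.0, 0.001], [1.0, 0.001, 0.001], [0.001, 0.001, -1.0]]
force: [-0.1, 1.1, 2.3]
finger_gap: 0.0119
grip_force: 1.5
```

Call:
move_arm(series=[{"dp": [-0.0015, 0, 0], "delta_rot": [0, 0, 0], "claw": 0.012}, {"dp": [-0.0015, 0, 0], "delta_rot": [0, 0, 0], "claw": 0.012}, {"dp": [0, 0, 0], "delta_rot": [0, 0, 0], "claw": 0.012}])

```text
clock: 15.58
eef_pos: [0.575, 0.0506, 0.0104]
tcp_rot: [[-0.0, 1.0, 0.001], [1.0, 0.0, 0.0], [0.0, 0.001, -1.0]]
force: [0.7, 2.3, 4.7]
finger_gap: 0.0119
grip_force: 2.3
```

```bash
python3 look.py s11.pkl | head -1; python3 asc.py s11.pkl 188 206 322 352
```

```text
[0.5751 0.0506 0.0104] [-0.5  1.8  5.5]
188 ======%##########%+====-:-:==-
189 ======%##########%+====-:==-:.
190 ======%##########%+======-:.  
191 ======%#####%*###%=======:    
192 ======*%####*-+%%*======-.    
193 =======+%###*-=+=:.:-=-:.     
194 ========+%##*====: .::.       
195 =========+**+=++++-..:.       
196 ==========+====+=+-..=:.      
197 =========++==::::-. -=-:      
198 =========++==:.:::..++=:      
199 ==-:=====+*+++======+*+.      
200 -:-:======+*++====--**-.      
201 -:==-::::::+*+==-===+=.       
202 ==-:.      .:----=-::.        
203 -:.           ..:..           
204 .                             
205
```

The reaction is mostly upward (5.5 N against 1.8 N sideways), so the tips are riding the chamfer of a nut whose top is only about 10 mm above the plate. That fits a nut that is home. I'll lift straight off and recheck from above.

Call:
move_arm(series=[{"dp": [0, 0, -0.01], "delta_rot": [0, 0, 0], "claw": 0.012}, {"dp": [0.01, 0, -0.03], "delta_rot": [0, 0, 0], "claw": 0}, {"dp": [0.02, 0, -0.06], "delta_rot": [0, 0, 0], "claw": 0}, {"dp": [0, 0.006, -0.06], "delta_rot": [0, 0, -0.1], "claw": 0}, {"dp": [-0.01, 0.006, -0.06], "delta_rot": [0, 0, -0.17], "claw": 0}])

```text
clock: 16.25
eef_pos: [0.5869, 0.0706, 0.231]
tcp_rot: [[-0.273, 0.962, -0.001], [0.962, 0.273, -0.001], [-0.001, -0.001, -1.0]]
force: [1.6, 0.1, 0.0]
finger_gap: 0.0006
grip_force: 0.0
```

Run:
```python
from h import *
from rig import env
s=env.state();print(s['eef_pos'].round(3),s['force'].round(1))
for r in plan(s['eef_pos'],s['tcp_rot'],[.623,.017,.20],down(168.3),7):print(r)
```

```text
[0.587 0.071 0.231] [1.6 0.1 0. ]
([-0.0088, 0.0029, 0.0044], [-0.0002, 0.0, -0.1558])
([-0.0091, 0.0015, 0.0044], [-0.0002, 0.0, -0.1558])
([-0.0092, 0.0001, 0.0044], [-0.0002, 0.0, -0.1558])
([-0.0091, -0.0014, 0.0044], [-0.0002, 0.0, -0.1558])
([-0.0088, -0.0028, 0.0044], [-0.0002, 0.0, -0.1558])
([-0.0083, -0.0041, 0.0044], [-0.0002, 0.0, -0.1558])
([-0.0075, -0.0054, 0.0044], [-0.0002, 0.0, -0.1558])
```

Call:
move_arm(series=[{"dp": [-0.009, 0.003, 0], "delta_rot": [0, 0, -0.156], "claw": 0}, {"dp": [-0.009, 0.0015, 0], "delta_rot": [0, 0, -0.156], "claw": 0}, {"dp": [-0.009, 0, 0], "delta_rot": [0, 0, -0.156], "claw": 0}, {"dp": [-0.009, -0.0015, 0], "delta_rot": [0, 0, -0.156], "claw": 0}, {"dp": [-0.009, -0.003, 0], "delta_rot": [0, 0, -0.156], "claw": 0}])

```text
clock: 16.88
eef_pos: [0.6125, 0.0305, 0.229]
tcp_rot: [[-0.869, 0.494, -0.001], [0.494, 0.869, -0.002], [0.0, -0.002, -1.0]]
force: [0.8, 0.2, -0.3]
finger_gap: 0.0004
grip_force: 0.0
```

Call:
move_arm(series=[{"dp": [-0.008, -0.004, 0.01], "delta_rot": [0, 0, -0.156], "claw": 0}, {"dp": [-0.0075, -0.0054, 0.01], "delta_rot": [0, 0, -0.156], "claw": 0}, {"dp": [0, 0, 0.01], "delta_rot": [0, 0, 0], "claw": 0}, {"dp": [0, 0, 0], "delta_rot": [0, 0, 0], "claw": 0}, {"dp": [0, 0, 0], "delta_rot": [0, 0, 0], "claw": 0}])

```text
clock: 17.5
eef_pos: [0.623, 0.0173, 0.1996]
tcp_rot: [[-0.978, 0.208, 0.0], [0.208, 0.978, 0.0], [-0.0, 0.0, -1.0]]
force: [-0.2, -0.3, 0.3]
finger_gap: 0.0004
grip_force: 0.0
```

```bash
python3 - <<'E'
from h import *
from rig import env,eyes
c=eyes.read_camera('wrist');pickle.dump(c,open('w12.pkl','wb'))
s=env.state();print(s['eef_pos'].round(4),s['tcp_rot'].round(3).tolist());n=np.round(proj(c,[.5735,.031,.034],True));print(n)
E
python3 asc.py w12.pkl 104 150 302 350
```

```text
[0.6231 0.0173 0.1999] [[-0.978, 0.208, 0.001], [0.208, 0.978, 0.0], [-0.001, 0.0, -1.0]]
[324. 135.]
104                                                 
105                                                 
106                                                 
107                                                 
108                                                 
109                                                 
110                                                 
111                                                 
112                                                 
113                                                 
114                                                 
115                                                 
116                 ...........                     
117                .........       .                
118             . .......:::...   .                 
119            ......::--===--::..                  
120           .....:--===++++===--:.   .            
121         .....:-==+++++++++++===-..  ..          
122        .:::.-==+=++++==--:---=++-:. ..  
[... 729 characters left out ...]
.-+=:.   .-=-. ..    
137   .-:-==-.   .:-+=:        .-==:    :=+:....    
138   .:--==:    .:-++:        :=+-.    -++:....    
139   .:--==:    ..:=+=:.     :-+=:    .=+=:...     
140    :---=-:    ..-+++-:...:=+=-.    :=+=:...     
141    .-::-=-.    ..-=++==-==+==:    .-++-....     
142    .::.:==-.    .:-=++++++=--.    .=+=:...      
143    .::.:-==:     .::-==+=-:..     :=+-. ..      
144     .:..:=+=:     ..::-::.       .-+=:....      
145     .::.:-=+=:.     .....        :==-..:.       
146      .:::--=+=:                  :=-...:.       
147       :--::-=+-:               .:::. ...        
148       .::...-=+-:        .....:--:. ...         
149        ::...:-++=:......:----=--:.....
```

The nut now sits central in the pocket, with an even dark ring all round and the sensor dot centred in the bore. It's home. Next is the key.

```bash
cat >> h.py <<'E'
RP=np.c_[-.866025*xt-.5*zt, yt, .5*xt-.866025*zt]
KEY=np.array([.567,-.084,.085])
E
python3 - <<'E'
from h import *
from rig import env
s=env.state();A=np.array([.50,.02,.22]);B=KEY-.05*RP[:,2];print(B)
for r in plan(s['eef_pos'],s['tcp_rot'],A,RP,4):print(r)
for r in plan(A,RP,B,RP,4):print(r)
E
```

```text
[ 0.54251943 -0.07893032  0.12830125]
([0.0302, -0.0057, -0.005], [-0.0003, -0.1307, -0.0013])
([0.0293, -0.0057, -0.0089], [-0.0003, -0.1307, -0.0013])
([0.0279, -0.0057, -0.0127], [-0.0003, -0.1307, -0.0013])
([0.026, -0.0056, -0.0162], [-0.0003, -0.1307, -0.0013])
([-0.0019, -0.0221, 0.0276], [0.0, 0.0, 0.0])
([-0.0019, -0.0221, 0.0276], [0.0, 0.0, 0.0])
([-0.0019, -0.0221, 0.0276], [0.0, 0.0, 0.0])
([-0.0019, -0.0221, 0.0276], [0.0, 0.0, 0.0])
```

Call:
move_arm(series=[{"dp": [0.03, -0.0057, -0.005], "delta_rot": [0, -0.1309, -0.001], "claw": 0}, {"dp": [0.029, -0.0057, -0.009], "delta_rot": [0, -0.1309, -0.001], "claw": 0}, {"dp": [0.028, -0.0057, -0.0127], "delta_rot": [0, -0.1309, -0.001], "claw": 0}, {"dp": [0.026, -0.0056, -0.0162], "delta_rot": [0, -0.1309, -0.001], "claw": 0}, {"dp": [-0.002, -0.022, 0.01], "delta_rot": [0, 0, 0], "claw": 0}])

```text
clock: 18.18
eef_pos: [0.5287, 0.0055, 0.2058]
tcp_rot: [[-0.894, 0.192, 0.406], [0.175, 0.981, -0.079], [-0.413, 0.0, -0.911]]
force: [0.4, -1.5, 0.5]
finger_gap: 0.0005
grip_force: 0.0
```

Call:
move_arm(series=[{"dp": [-0.002, -0.022, 0.025], "delta_rot": [0, 0, 0], "claw": 0}, {"dp": [-0.002, -0.022, 0.03], "delta_rot": [0, 0, 0], "claw": 0}, {"dp": [-0.002, -0.022, 0.03], "delta_rot": [0, 0, 0], "claw": 0}, {"dp": [0, 0, 0], "delta_rot": [0, 0, 0], "claw": 0}, {"dp": [0, 0, 0], "delta_rot": [0, 0, 0], "claw": 0}])

```text
clock: 18.8
eef_pos: [0.5562, -0.0701, 0.1298]
tcp_rot: [[-0.894, 0.199, 0.402], [0.182, 0.98, -0.08], [-0.41, 0.001, -0.912]]
force: [-0.3, 0.1, 0.6]
finger_gap: 0.0004
grip_force: 0.0
```

```bash
python3 - <<'E'
from h import *
from rig import env,eyes
S=eyes.read_camera('scene');W=eyes.read_camera('wrist');pickle.dump(S,open('s13.pkl','wb'));pickle.dump(W,open('w13.pkl','wb'))
s=env.state();P,R=s['eef_pos'],s['tcp_rot'];print(P.round(4),s['force'].round(1),'rot err',Ro.from_matrix(R.T@RP).as_rotvec().round(4),'to key in tool',(R.T@(KEY-P)).round(4),s['qpos'].round(0))
print('tcp px',proj(S,P),'20mm behind',proj(S,P-.02*R[:,2]),'key px',proj(S,KEY)); print('wrist: tcp',proj(W,P,True),'tip-20',proj(W,P-.02*R[:,2],True),'key',proj(W,KEY,True))
hsv=cv2.cvtColor(W['color'],cv2.COLOR_RGB2HSV);m=cv2.inRange(hsv,(45,130,60),(80,255,255));k,l,st,ce=cv2.connectedComponentsWithStats(m)
for i in range(1,k):
  if st[i,4]>40:print(ce[i],st[i])
E
python3 asc.py s13.pkl 175 220 335 385
```

```text
[ 0.5565 -0.0697  0.1303] [ 0.3 -1.2  1.1] rot err [ 0.0034 -0.1005  0.004 ] to key in tool [ 0.0066 -0.012   0.0467] [-11.  -9.  12. 124.   9.  42.  74.]
tcp px (np.float64(357.0333583590913), np.float64(190.48367794951406)) 20mm behind (np.float64(354.797457658023), np.float64(186.16678902048443)) key px (np.float64(362.4057188335831), np.float64(203.80668729763315))
wrist: tcp (np.float64(321.40769816078887), np.float64(233.26502662179035)) tip-20 (np.float64(321.3596173622295), np.float64(245.88382234617103)) key (np.float64(306.87736716392493), np.float64(203.28937141761182))
[307.09903714 197.90096286] [291 182  33  33 727]
175 ####%*%%%%%%%%%%%%%%%%%%%%#########%###%*+=:      
176 ##%%*+**%%%%%%%%%%%%%%%%%##########%####%*+=:     
177 %#%*****%%%%%%%%%%%%%%%%#################%*+=:    
178 =%%*%%%%%%%%%%%%%%%%%%####################%*+=:   
179 .-%*+%%%%%%%%%%%**%%%######################%*+=:  
180  .=*++*%%%%%*%%%*+%###############%#########%*+=: 
181   .+=:-*%%%**%%%%%###############%*%#########%*+=:
182    .. .-%%%%%%%%%################%***#########%*+=
183        .*%%%%%%###
[... 1312 characters left out ...]
 ..:-=*%*****=------=+%%****+: .-=++++++
208 =======: ..::-+%%****%%+=---==+*%******+: .-=+++++
209 =======-:=--=*%%%****%%%+++++**%%*******+: .-=++++
210 =========--=*%%%******%%%%****%%*********=. .-=+++
211 =======---=*%%%%*******%%%%%%%%***+==+****+. .-=++
212 +=====---=*%%%%%%%*******%%%%****-.  :+%***=. .-=+
213 +====---+%%%**%%%%**************-     :%%***=. :-=
214 ====--=*%%%***%%%%*************+: :=   +%****+::--
215 ===--=*%%%%%%**%%%%%************:  .  .=%*****+-:-
216 ==--=*%%%%%%%**%%%%%%***********-     :+%******=-:
217 =--=*%%%%%%%%***%%%%%%*********%*-...:=*%*******+:
218 --+%%%%%%%%%%%%%%%%%%%%%%%%****%%*++++*%*********-
219 =*%%%%%%%%%%%%%%%%%%%%%%%%%*****%%%%*%%***+++*****
```

Run:
```python
from h import *
from rig import env
cs=pickle.load(open('c0.pkl','rb'));W=pickle.load(open('w13.pkl','rb'));V=pickle.load(open('w10.pkl','rb'))
a=ray(W,307.1,197.9,True);b=ray(V,228.35,152.63,True);t=ray(cs['top'],347.94,175.59);s=ray(cs['scene'],362.06,205.65)
for q in((a,b),(a,t),(a,s),(a,b,t,s)):
  p,e=tri(*q);print(p.round(4),np.round(e,4))
# top plane of key: point x_t relative pocket -> plane height consistency
for z in(.080,.083,.086):
  for c,u in((W,(307.1,197.9)),(V,(228.35,152.63))):
    p=onplane(c,*u,z,True);O=np.array([.5735,.031,0])+.015*xt-.05*yt;d=p-O;X=d@xt;print(z,p.round(4),'tester',(X*1e3).round(1),(d@yt*1e3).round(1),'top z there should be',(.090-(.030-X-.005)*.57735+.00866).round(4))
```

```text
[ 0.5667 -0.0842  0.0787] [0.0002 0.0002]
[ 0.5659 -0.0845  0.0794] [0.0008 0.0008]
[ 0.5664 -0.0839  0.0786] [0.0002 0.0002]
[ 0.5662 -0.0844  0.0788] [0.0006 0.0005 0.001  0.0004]
0.08 [ 0.5655 -0.0836  0.08  ] tester 0.4 -63.9 top z there should be 0.0845
0.08 [ 0.5667 -0.084   0.08  ] tester 1.6 -64.0 top z there should be 0.0852
0.083 [ 0.563 -0.083  0.083] tester -2.2 -63.7 top z there should be 0.083
0.083 [ 0.5664 -0.0829  0.083 ] tester 1.2 -63.0 top z there should be 0.0849
0.086 [ 0.5605 -0.0823  0.086 ] tester -4.8 -63.5 top z there should be 0.0815
0.086 [ 0.5662 -0.0819  0.086 ] tester 0.8 -62.1 top z there should be 0.0847
```

Four views agree on the key at (0.566, -0.084, 0.079–0.084). I'll square up and centre, then close in.

Call:
move_arm(series=[{"dp": [0, 0, 0], "delta_rot": [0.0017, -0.05, 0.002], "claw": 0}, {"dp": [0, 0, 0], "delta_rot": [0.0017, -0.05, 0.002], "claw": 0}, {"dp": [0, -0.012, 0], "delta_rot": [0, 0, 0], "claw": 0}, {"dp": [0, 0, 0], "delta_rot": [0, 0, 0], "claw": 0}, {"dp": [0, 0, 0], "delta_rot": [0, 0, 0], "claw": 0}])

```text
clock: 19.52
eef_pos: [0.5538, -0.0819, 0.1297]
tcp_rot: [[-0.849, 0.204, 0.488], [0.176, 0.979, -0.102], [-0.499, -0.0, -0.867]]
force: [0.3, -0.4, 0.5]
finger_gap: 0.0002
grip_force: 0.0
```

```bash
sed -i 's/^KEY=.*/KEY=np.array([.566,-.084,.082])/' h.py
cat > kp.py <<'E'
from h import *
from rig import env
s=env.state();P,R=s['eef_pos'],s['tcp_rot'];print(s['clock'],P.round(4),'F tool',(R.T@s['force']).round(1),'rot err',Ro.from_matrix(R.T@RP).as_rotvec().round(4),'to key in tool',(R.T@(KEY-P)).round(4))
E
python3 kp.py
```

```text
19.525 [ 0.5538 -0.0819  0.1297] F tool [-0.6 -0.3 -0.2] rot err [-0.0006 -0.0013 -0.0006] to key in tool [0.0131 0.0005 0.0475]
```

Call:
move_arm(series=[{"dp": [0.0065, 0.0002, 0.015], "delta_rot": [0, 0, 0], "claw": 0}, {"dp": [0.0065, 0.0002, 0.015], "delta_rot": [0, 0, 0], "claw": 0}, {"dp": [0, 0, 0.003], "delta_rot": [0, 0, 0], "claw": 0}, {"dp": [0, 0, 0.002], "delta_rot": [0, 0, 0], "claw": 0}, {"dp": [0, 0, 0], "delta_rot": [0, 0, 0], "claw": 0}])

```text
clock: 20.15
eef_pos: [0.5598, -0.0835, 0.0925]
tcp_rot: [[-0.849, 0.204, 0.488], [0.177, 0.979, -0.102], [-0.498, -0.001, -0.867]]
force: [0.2, -0.8, -0.3]
finger_gap: 0.0006
grip_force: 0.0
```

```bash
python3 - <<'E'
from h import *
from rig import eyes
S=eyes.read_camera('scene');pickle.dump(S,open('s14.pkl','wb'))
W=eyes.read_camera('wrist');pickle.dump(W,open('w14.pkl','wb'))
E
python3 kp.py;  python3 asc.py s14.pkl 178 220 340 382; python3 asc.py w14.pkl 176 262 278 350 | awk 'NR%2'
```

```text
20.25 [ 0.5597 -0.0836  0.0925] F tool [ 0.8 -0.1 -0.9] rot err [-0.0012 -0.0018 -0.0011] to key in tool [-0.0002  0.0009  0.0123]
178 ################%+--++-:::=##########%*+=:
179 ###############%%*+=+*=---+###########%*+=
180 ##############%%%%*++%***++##%#########%*+
181 #############%%%%%%%*%%%%%%#%*%#########%*
182 ###########%%%%%%%%%%%%%%%%#%+**#########%
183 ##########%%%%%%%%%%%%%%%%%%%**+##########
184 #########%%%%%%%%%%%%%%%**%%%***##########
185 ########%%%%%%%%%%%%%%%%**%%%%%%##########
186 #######%%%%%%%%%%%%%%%%%%%%%%#%%##########
187 ######%%%%%%%%%%%%%%%%%%%%%%##############
188 ####%%%%%%%%%%%%%%%%%%*+%%%###############
189 ###%%%%%%%%%%%%%%%%%%%++%#################
190 ##%%%%%%%%%%%%%%%%%%%%%%%#################
191 ##%%%%%%%%%%%%%%%%%%%%%######%%###########
192 %*%%%%%%%%%%%%%%%%%%%%#######%%###########
193 +*%%%%%%%%%%%%%%%%%%############%%########
194 **%%%%%%%%%%%%%%%%%############%*+*#######
195 **%%%%%%%%%%%%%%%%############%++++*######
196 *%%%%%%%%%%%%%%%%############%++++++*#####
197 **%%%%%%%%%**%%%###########%*++++++++*####
198 **%%%%%%%%%*+%%##########
[... 3615 characters left out ...]
=======
244 ==========================+*%%#%#%%%%%%#%%%%%%%%%%%%%%##%%%%%++======++=
246 =========================++*%%%#%%#%%%%%%#%%%%%%%%%%##%%%##%%+++=++=+===
248 ......:::::::::::::::::::-=*%###%%#%%%%%%%%%%%%%%%%%##%#%%%#%+-:::::::::
250                           .+%##%%#%%%#%%%%%***%%%%#%%%%%##%%*:          
252 .        .....           .-*%#%%###%%%#%%%%***%%%%#%#%%#%%#%%+:         
254 :::::::::::::::::::::::::-+%%######%%%#%%%%**%%%%%%%%##%#%#%%*=-::::::::
256 %%%%%%%%%**%*************%#%%###%#%##%%#%%%%*%#%%%#%%#%###%%%%%*********
258 %%%%%%%%#%##%%%%%%%%%%%%%#%%%#%##%#%%%##%%#%%%%%%%%%%##%###%#%%%##%%%%%%
260 %%%%%%%%%%%%%%%%%%%%%%##%%%#%###%###%%%#%%%%%%%####%##%#%###%%%%%%#%%%%%
```

The wrist picture shows the key centred at about (322,224) and the fingertip edge at row 238. So the tips lie about 20 mm behind the reported TCP, leaving roughly 30 mm to contact. I'll advance in stages.

Call:
move_arm(series=[{"dp": [0, 0.0005, 0.007], "delta_rot": [0, 0, 0], "claw": 0}, {"dp": [0, 0.0005, 0.006], "delta_rot": [0, 0, 0], "claw": 0}, {"dp": [0, 0, 0.004], "delta_rot": [0, 0, 0], "claw": 0}, {"dp": [0, 0, 0.003], "delta_rot": [0, 0, 0], "claw": 0}, {"dp": [0, 0, 0], "delta_rot": [0, 0, 0], "claw": 0}])

```text
clock: 20.88
eef_pos: [0.569, -0.0847, 0.0741]
tcp_rot: [[-0.849, 0.204, 0.486], [0.177, 0.979, -0.102], [-0.497, -0.001, -0.868]]
force: [0.4, -0.1, -0.2]
finger_gap: 0.0003
grip_force: 0.0
```

```bash
python3 - <<'E'
from h import *
from rig import eyes
W=eyes.read_camera('wrist');pickle.dump(W,open('w15.pkl','wb'))
E
python3 kp.py; python3 asc.py w15.pkl 198 262 280 364 | awk 'NR%2'
```

```text
20.925 [ 0.5691 -0.0847  0.0743] F tool [-0.  -0.7  0.1] rot err [-0.0016 -0.0031 -0.0009] to key in tool [-0.001   0.0001 -0.0082]
198 +++++++++++++++++++++++++++++++++++++***********************************************
200 ++++++++++++++++++++++++++++++++++++************************************************
202 +++++++++++++++++++++++++++++++++++++++++++************************************+++++
204 ++++++=+++++++++++++++++++++++++++++++++++************************************++++=+
206 +++++=++++++++++++++++++++++++++++++++++++**********************************++++++++
208 +=+++++++++++++++++++++++++++++++++++++++***%%*%%***************************++++=+=+
210 +++++++++=+++++++++++++++++++++++****%%%%%%%%%%%%%%*%%**********************++=+++++
212 +++=++=+++++++++++++++++=+++****%%%***%%%%%%%%%%%%%%%%%%*******************++++=+=++
214 +=++=++++++++++++++++++++******%%%%%%%%%%%%%%%%%%%%%%%%%%%%%*************+++=+==++++
216 +=++=+++++=++=+++=+++++****++*%%%%%%%%%%****%%*%%%%%*%%%%%%%%**********++++=++++==++
218 +=++++=+===+=+=+++==++***+++*%%%%%%*************%****%%**%%%%%********++++
[... 1179 characters left out ...]
=+====+=====++++==*%#########%%##%%*%%%##%%########%++++++=+++=+=+=+==+=+++=:
248 ====+=+=+=======+=+==+++**#############%%**%%##%%#%%######%**+++++=+==++========++=:
250 +============++====+=+++*%#########%#%#%%**%%%%%%##%##%###%%*+++++==++=+=====+==++=:
252 =======================+*%############%#%%%%%%#%##%####%##%%++=+=+=++=====+++===++=.
254 +++++++++++++++++++++++*%%#######%######%%*%#####%%########%*+++++++++++++++++++++=:
256 %%%%%%%%%%%%%%%%%%%%%%%#%#########%#%###%%%%%########%###%%%#%%%%%%%%%%%%%%%%%%%%%%%
258 %%#%#%%%%%%#%##%#%%####%###########%#####%%######%#%#######%%%###%%%%%%%%%%#%%%%%%%%
260 %#%%%%%%%%#%%%%%%%###%#############%%####%%%%##############%%#%%####%#%%%%#%#%%%%#%%
```

Call:
move_arm(series=[{"dp": [0, 0, 0.002], "delta_rot": [0, 0, 0], "claw": 0}, {"dp": [0, 0, 0.002], "delta_rot": [0, 0, 0], "claw": 0}, {"dp": [0, 0, 0.001], "delta_rot": [0, 0, 0], "claw": 0}, {"dp": [0, 0, 0], "delta_rot": [0, 0, 0], "claw": 0}])

```text
clock: 21.42
eef_pos: [0.5716, -0.0852, 0.0701]
tcp_rot: [[-0.849, 0.204, 0.487], [0.177, 0.979, -0.102], [-0.497, -0.001, -0.867]]
force: [-0.5, -0.2, 0.4]
finger_gap: 0.0004
grip_force: 0.0
```

Call:
move_arm(series=[{"dp": [0, 0, 0.001], "delta_rot": [0, 0, 0], "claw": 0}, {"dp": [0, 0, 0], "delta_rot": [0, 0, 0], "claw": 0}])

```text
clock: 21.68
eef_pos: [0.5721, -0.0853, 0.0692]
tcp_rot: [[-0.849, 0.204, 0.487], [0.177, 0.979, -0.102], [-0.498, -0.001, -0.867]]
force: [0.6, 0.4, -0.1]
finger_gap: 0.0003
grip_force: 0.0
```

Call:
move_arm(series=[{"dp": [0, 0, 0.001], "delta_rot": [0, 0, 0], "claw": 0}, {"dp": [0, 0, 0], "delta_rot": [0, 0, 0], "claw": 0}])

```text
clock: 21.92
eef_pos: [0.5725, -0.0854, 0.0683]
tcp_rot: [[-0.849, 0.204, 0.487], [0.177, 0.979, -0.102], [-0.497, -0.001, -0.867]]
force: [0.6, -0.0, -0.5]
finger_gap: 0.0007
grip_force: 0.0
```

```bash
python3 kp.py
```

```text
21.925 [ 0.5725 -0.0854  0.0683] F tool [-0.3  0.1  0.7] rot err [-0.0015 -0.0029 -0.0009] to key in tool [-0.001   0.0001 -0.0152]
```

Call:
move_arm(series=[{"dp": [0, 0, 0.001], "delta_rot": [0, 0, 0], "claw": 0}, {"dp": [0, 0, 0], "delta_rot": [0, 0, 0], "claw": 0}])

```text
clock: 22.18
eef_pos: [0.573, -0.0855, 0.0674]
tcp_rot: [[-0.849, 0.204, 0.487], [0.177, 0.979, -0.102], [-0.497, -0.001, -0.867]]
force: [-0.5, -0.4, -0.2]
finger_gap: 0.0003
grip_force: 0.0
```

Call:
move_arm(series=[{"dp": [0, 0, 0.001], "delta_rot": [0, 0, 0], "claw": 0}, {"dp": [0, 0, 0], "delta_rot": [0, 0, 0], "claw": 0}])

```text
clock: 22.42
eef_pos: [0.5735, -0.0856, 0.0666]
tcp_rot: [[-0.849, 0.204, 0.487], [0.177, 0.979, -0.102], [-0.497, -0.001, -0.867]]
force: [-0.5, 0.0, -0.3]
finger_gap: 0.0005
grip_force: 0.0
```

Call:
move_arm(series=[{"dp": [0, 0, 0.001], "delta_rot": [0, 0, 0], "claw": 0}, {"dp": [0, 0, 0], "delta_rot": [0, 0, 0], "claw": 0}])

```text
clock: 22.68
eef_pos: [0.574, -0.0857, 0.0657]
tcp_rot: [[-0.849, 0.204, 0.487], [0.177, 0.979, -0.102], [-0.497, -0.001, -0.868]]
force: [-0.3, 0.1, -0.1]
finger_gap: 0.0001
grip_force: 0.0
```

Call:
move_arm(series=[{"dp": [0, 0, 0.001], "delta_rot": [0, 0, 0], "claw": 0}, {"dp": [0, 0, 0], "delta_rot": [0, 0, 0], "claw": 0}])

```text
clock: 22.92
eef_pos: [0.5745, -0.0858, 0.0649]
tcp_rot: [[-0.849, 0.204, 0.487], [0.177, 0.979, -0.102], [-0.497, -0.001, -0.867]]
force: [0.9, -0.2, -0.4]
finger_gap: 0.0005
grip_force: 0.0
```

Call:
move_arm(series=[{"dp": [0, 0, 0.001], "delta_rot": [0, 0, 0], "claw": 0}, {"dp": [0, 0, 0], "delta_rot": [0, 0, 0], "claw": 0}])

```text
clock: 23.18
eef_pos: [0.575, -0.0859, 0.064]
tcp_rot: [[-0.849, 0.204, 0.487], [0.177, 0.979, -0.102], [-0.497, -0.001, -0.867]]
force: [0.1, 0.1, 0.4]
finger_gap: 0.0002
grip_force: 0.0
```

Call:
move_arm(series=[{"dp": [0, 0, 0.001], "delta_rot": [0, 0, 0], "claw": 0}, {"dp": [0, 0, 0], "delta_rot": [0, 0, 0], "claw": 0}])

```text
clock: 23.42
eef_pos: [0.5755, -0.086, 0.0631]
tcp_rot: [[-0.849, 0.204, 0.487], [0.177, 0.979, -0.102], [-0.497, -0.001, -0.867]]
force: [0.2, 0.1, -0.1]
finger_gap: 0.0
grip_force: 0.0
```

Call:
move_arm(series=[{"dp": [0, 0, 0.001], "delta_rot": [0, 0, 0], "claw": 0}, {"dp": [0, 0, 0], "delta_rot": [0, 0, 0], "claw": 0}])

```text
clock: 23.68
eef_pos: [0.5759, -0.0861, 0.0622]
tcp_rot: [[-0.849, 0.204, 0.487], [0.177, 0.979, -0.102], [-0.497, -0.001, -0.867]]
force: [-0.3, -0.4, 0.2]
finger_gap: 0.0003
grip_force: 0.0
```

Call:
move_arm(series=[{"dp": [0, 0, 0.001], "delta_rot": [0, 0, 0], "claw": 0}, {"dp": [0, 0, 0], "delta_rot": [0, 0, 0], "claw": 0}])

```text
clock: 23.92
eef_pos: [0.5764, -0.0862, 0.0614]
tcp_rot: [[-0.849, 0.204, 0.487], [0.177, 0.979, -0.102], [-0.497, -0.001, -0.867]]
force: [-0.6, 0.3, 0.2]
finger_gap: 0.0006
grip_force: 0.0
```

Call:
move_arm(series=[{"dp": [0, 0, 0.001], "delta_rot": [0, 0, 0], "claw": 0}, {"dp": [0, 0, 0], "delta_rot": [0, 0, 0], "claw": 0}])

```text
clock: 24.18
eef_pos: [0.5769, -0.0863, 0.0605]
tcp_rot: [[-0.849, 0.204, 0.487], [0.177, 0.979, -0.102], [-0.497, -0.001, -0.867]]
force: [-0.2, 0.0, 0.2]
finger_gap: 0.0005
grip_force: 0.0
```

Call:
move_arm(series=[{"dp": [0, 0, 0.001], "delta_rot": [0, 0, 0], "claw": 0}, {"dp": [0, 0, 0], "delta_rot": [0, 0, 0], "claw": 0}])

```text
clock: 24.42
eef_pos: [0.5774, -0.0864, 0.0596]
tcp_rot: [[-0.849, 0.204, 0.487], [0.177, 0.979, -0.102], [-0.497, -0.001, -0.868]]
force: [0.2, 0.1, 0.3]
finger_gap: 0.0007
grip_force: 0.0
```

```bash
python3 - <<'E'
from h import *
from rig import eyes
W=eyes.read_camera('wrist');pickle.dump(W,open('w16.pkl','wb'))
E
python3 kp.py; python3 asc.py w16.pkl 210 256 284 360 | awk 'NR%2'
```

```text
24.475 [ 0.5774 -0.0864  0.0597] F tool [-0.5 -0.9 -1.4] rot err [-0.0015 -0.0029 -0.0009] to key in tool [-0.001   0.     -0.0252]
210 +***%*******+++++***%*******%%%%%%***%*%*%**********%%**********************
212 +++++++++++++++++++++++++*%%%**%%*%%*%*%*%******%*%******%%******%**********
214 +++++++++++++++++++++++++****%%*****%*%***%*********************************
216 +++++++++++++++++++++++++**%*%%*%%*%%*%%%%%*%*******************************
218 +++++++++++++++++++++++++**%%%%%%%%%%%%%%%%%%%%%****************************
220 ++++++++++++++++++++++++*%%#%%%%%%%%%%%%%%%%%%%%%%%%%%%********************+
222 ++++++++++++++++++++**%%%%%%%%%%%%%%%%%%%%%%%%%%%%%%%%%%%******************+
224 ++++++++++++++++++*%%**+*%%%%%%%%%%%%%%%%%%%%%%%%%%%%%%%%%%**************+++
226 +++++++++++++++++********%%%%%%%%%%%%%*%%%%%*%%%%%%%%%%%%%%%************++++
228 +++++++++++++++****+++*%%%%%*%%***************%**%%%%%%%%%%%%%********++++++
230 +++++++++++++***+++*****%*%************************%*%%%%%%%%%%******+++++++
232 ++++++++++++***++++*%%%*******+*++++++++++++++*******%%%%%%%%%%%**+++++++
[... 194 characters left out ...]
####%*+++*+**+++**+++**%#####%*****%%%**%*++++++++++
240 +++=++++++**+++++++==+*%#######%####%%%%#%####%######%%*****%%*****++++++=++
242 ++++++++++**+++====--=*#############%%%%##############%*++**%%*+***+++++++++
244 ++++++++++**++++==-::=*##############%%%##############%++++*******++++++++++
246 +++=++++++**+++===-::=%#############%%*%%#############%*++********+++++++++=
248 ++=++++++++**++==--:-+%#############%**%##############%*+++++*****+++=++++++
250 ++++++++=++**+===-::=*##############%**%##############%**++++++**+++++++++++
252 +=++++++++++*++==-::=%##############%**%%##############%*+++++**+++++++++=++
254 +++++++++++++**+====*%##############%%*%###############%%**+****++++++++++++
```

Call:
move_arm(series=[{"dp": [0, 0, 0.001], "delta_rot": [0, 0, 0], "claw": 0}, {"dp": [0, 0, 0], "delta_rot": [0, 0, 0], "claw": 0}])

```text
clock: 24.72
eef_pos: [0.5779, -0.0866, 0.0588]
tcp_rot: [[-0.849, 0.204, 0.487], [0.177, 0.979, -0.102], [-0.497, -0.001, -0.868]]
force: [-0.3, 0.8, -0.3]
finger_gap: 0.0002
grip_force: 0.0
```

Call:
move_arm(series=[{"dp": [0, 0, 0.001], "delta_rot": [0, 0, 0], "claw": 0}, {"dp": [0, 0, 0], "delta_rot": [0, 0, 0], "claw": 0}])

```text
clock: 24.98
eef_pos: [0.5784, -0.0866, 0.0579]
tcp_rot: [[-0.849, 0.204, 0.487], [0.177, 0.979, -0.102], [-0.497, -0.001, -0.867]]
force: [0.0, -0.1, 1.0]
finger_gap: 0.0008
grip_force: 0.0
```

Call:
move_arm(series=[{"dp": [0, 0, 0.0008], "delta_rot": [0, 0, 0], "claw": 0}, {"dp": [0, 0, 0], "delta_rot": [0, 0, 0], "claw": 0}])

```text
clock: 25.22
eef_pos: [0.5788, -0.0867, 0.0573]
tcp_rot: [[-0.849, 0.204, 0.487], [0.177, 0.979, -0.102], [-0.498, -0.001, -0.867]]
force: [-0.5, -0.1, -0.8]
finger_gap: 0.0004
grip_force: 0.0
```

Call:
move_arm(series=[{"dp": [0, 0, 0.0007], "delta_rot": [0, 0, 0], "claw": 0}, {"dp": [0, 0, 0], "delta_rot": [0, 0, 0], "claw": 0}])

```text
clock: 25.48
eef_pos: [0.5791, -0.0868, 0.0566]
tcp_rot: [[-0.849, 0.204, 0.487], [0.177, 0.979, -0.102], [-0.497, -0.001, -0.867]]
force: [0.4, 0.1, 0.2]
finger_gap: 0.0006
grip_force: 0.0
```

Call:
move_arm(series=[{"dp": [0, 0, 0.001], "delta_rot": [0, 0, 0], "claw": 0}, {"dp": [0, 0, 0], "delta_rot": [0, 0, 0], "claw": 0}])

```text
clock: 25.72
eef_pos: [0.5796, -0.0869, 0.0558]
tcp_rot: [[-0.849, 0.204, 0.487], [0.177, 0.979, -0.102], [-0.497, -0.001, -0.867]]
force: [-0.0, -0.5, -0.8]
finger_gap: 0.0005
grip_force: 0.0
```

Call:
move_arm(series=[{"dp": [0, 0, 0.001], "delta_rot": [0, 0, 0], "claw": 0}, {"dp": [0, 0, 0], "delta_rot": [0, 0, 0], "claw": 0}])

```text
clock: 25.98
eef_pos: [0.5801, -0.087, 0.0549]
tcp_rot: [[-0.849, 0.204, 0.487], [0.177, 0.979, -0.102], [-0.497, -0.001, -0.867]]
force: [-0.1, 0.7, -0.8]
finger_gap: 0.0003
grip_force: 0.0
```

Call:
move_arm(series=[{"dp": [0, 0, 0.0008], "delta_rot": [0, 0, 0], "claw": 0}, {"dp": [0, 0, 0], "delta_rot": [0, 0, 0], "claw": 0}])

```text
clock: 26.22
eef_pos: [0.5805, -0.0871, 0.0542]
tcp_rot: [[-0.849, 0.204, 0.487], [0.177, 0.979, -0.102], [-0.498, -0.001, -0.867]]
force: [0.3, -0.8, 1.1]
finger_gap: 0.0004
grip_force: 0.0
```

Call:
move_arm(series=[{"dp": [0, 0, 0.0008], "delta_rot": [0, 0, 0], "claw": 0}, {"dp": [0, 0, 0], "delta_rot": [0, 0, 0], "claw": 0}])

```text
clock: 26.48
eef_pos: [0.5809, -0.0871, 0.0536]
tcp_rot: [[-0.849, 0.204, 0.487], [0.177, 0.979, -0.102], [-0.498, -0.001, -0.867]]
force: [-1.1, -0.7, 2.5]
finger_gap: 0.0004
grip_force: 1.5
```

Call:
move_arm(series=[{"dp": [0, 0, 0.0008], "delta_rot": [0, 0, 0], "claw": 0}, {"dp": [0, 0, 0], "delta_rot": [0, 0, 0], "claw": 0}])

```text
clock: 26.72
eef_pos: [0.5813, -0.0872, 0.053]
tcp_rot: [[-0.849, 0.204, 0.487], [0.177, 0.979, -0.102], [-0.498, -0.001, -0.867]]
force: [-4.8, 0.8, 4.8]
finger_gap: 0.0003
grip_force: 3.2
```

```bash
python3 - <<'E'
from h import *
from rig import eyes
W=eyes.read_camera('wrist');pickle.dump(W,open('w17.pkl','wb'))
E
python3 kp.py; python3 asc.py w17.pkl 220 256 284 360 | awk 'NR%2'
```

```text
26.775 [ 0.5813 -0.0872  0.0531] F tool [ 0.7 -0.4 -6.8] rot err [-0.0014 -0.0027 -0.001 ] to key in tool [-0.0009 -0.     -0.0329]
220 ++++**************+++**%*%*%%**%%**%**%%%%*%%*%%***%%**%***%****************
222 +++++*+++++++++++++++**%%%%%%%%%%%%%%%%%%%%%%%%%%*%*%**%*%****%*************
224 +++++++++++++++++++++*%%%%%%%#%%%%%%%%#%%%%%%%#%#%%%************************
226 ++++++++++++++++++++*%%%#%#%%%%%%%%%%%%%%%%%%%%%%%%%%%%%%%********%*********
228 ++++++++++++++++++**%#%%%%%%%%%%%%%%%%%%%%%%%%%%%%%%%#%%%%%*****%***********
230 ++++++++++++++++**%***%%%%%%%%%%%%%%%%%%%%%%%%%%%%%%%%%%%%%%%***%***********
232 ++++++++++++++****+++*%%%%%%%%%%*%%%*%***%***%%%%%%%%%%%%%%%%%%**********+++
234 +++++++++++++*%*++++**%%%%*%***********************%%%%%%%%%%%%%******++++++
236 ++++++++++++**+++**%%%%%%%%%%***+++++++++++++***%%%%%%%%%%%%%%%%%*****++++++
238 ++++++++++****++++**%%%######%****************%%######%%%%%%%%%%%*++++++++++
240 ++++++++++***+++++**%%###############%%%%#############%*%%%%%%%%%*++++++++++
242 +++++++++***+++++****%###############%##############@#%****%%%%%%%*+++++++++
244 +++++++++**++++++++**%###############%%%##############%*****%*******++++++++
246 ++++++++***+++++++++**###############%%#######@#######%**+*****+****++++++++
248 ++++++++***+++++==--=*%##############%%###############%%+++*****+**+++++++++
250 +++++++++**++====-::=*##@############%%%###############%*++*********++++++++
252 +++++++++**++====-::=%##############%%*%##############%%*++********+++++++++
254 +++++++++***++=+=--=*%##@###########%%*%#########@#####%%****++****+++++++++
```

Contact: 6.8 N along the tool axis, about 1.2 mm of travel and no sideways force. I'll go on through the click in small steps.

Call:
move_arm(series=[{"dp": [0, 0, 0.0006], "delta_rot": [0, 0, 0], "claw": 0}, {"dp": [0, 0, 0], "delta_rot": [0, 0, 0], "claw": 0}])

```text
clock: 27.02
eef_pos: [0.5815, -0.0873, 0.0525]
tcp_rot: [[-0.849, 0.204, 0.487], [0.177, 0.979, -0.102], [-0.498, -0.001, -0.867]]
force: [-4.4, 0.8, 6.1]
finger_gap: 0.0001
grip_force: 3.6
```

Call:
move_arm(series=[{"dp": [0, 0, 0.0006], "delta_rot": [0, 0, 0], "claw": 0}, {"dp": [0, 0, 0], "delta_rot": [0, 0, 0], "claw": 0}])

```text
clock: 27.28
eef_pos: [0.5819, -0.0873, 0.052]
tcp_rot: [[-0.849, 0.204, 0.487], [0.177, 0.979, -0.102], [-0.498, -0.001, -0.867]]
force: [-4.7, 1.6, 5.5]
finger_gap: 0.0006
grip_force: 3.4
```

```bash
python3 kp.py
```

```text
27.275 [ 0.5819 -0.0873  0.052 ] F tool [ 1.6  0.6 -7.2] rot err [-0.0014 -0.0028 -0.0009] to key in tool [-0.0009 -0.     -0.0341]
```

Call:
move_arm(series=[{"dp": [0, 0, 0.0006], "delta_rot": [0, 0, 0], "claw": 0}, {"dp": [0, 0, 0], "delta_rot": [0, 0, 0], "claw": 0}])

```text
clock: 27.52
eef_pos: [0.5821, -0.0874, 0.0513]
tcp_rot: [[-0.849, 0.204, 0.487], [0.177, 0.979, -0.102], [-0.498, -0.001, -0.867]]
force: [-4.9, 0.8, 4.1]
finger_gap: 0.001
grip_force: 2.8
```

Call:
move_arm(series=[{"dp": [0, 0, 0.0005], "delta_rot": [0, 0, 0], "claw": 0}, {"dp": [0, 0, 0], "delta_rot": [0, 0, 0], "claw": 0}])

```text
clock: 27.78
eef_pos: [0.5824, -0.0875, 0.0509]
tcp_rot: [[-0.849, 0.204, 0.487], [0.177, 0.979, -0.102], [-0.498, -0.001, -0.867]]
force: [-3.6, -0.1, 4.1]
finger_gap: 0.0006
grip_force: 2.3
```

```bash
python3 kp.py
```

```text
27.775 [ 0.5824 -0.0875  0.0509] F tool [ 1.  -0.8 -5.3] rot err [-0.0015 -0.0028 -0.001 ] to key in tool [-0.0009  0.     -0.0354]
```

The force has fallen from about 7.5 N to 5.3 N, so it has clicked (around 3.4 mm). I'll go a touch more to be sure, then release along the axis.

Call:
move_arm(series=[{"dp": [0, 0, 0.0003], "delta_rot": [0, 0, 0], "claw": 0}, {"dp": [0, 0, 0], "delta_rot": [0, 0, 0], "claw": 0}])

```text
clock: 28.02
eef_pos: [0.5826, -0.0875, 0.0506]
tcp_rot: [[-0.849, 0.204, 0.487], [0.177, 0.979, -0.102], [-0.498, -0.001, -0.867]]
force: [-3.5, 0.8, 3.4]
finger_gap: 0.0002
grip_force: 2.2
```

Call:
move_arm(series=[{"dp": [0, 0, -0.004], "delta_rot": [0, 0, 0], "claw": 0}, {"dp": [0, 0, -0.01], "delta_rot": [0, 0, 0], "claw": 0}, {"dp": [0, 0, -0.03], "delta_rot": [0, 0, 0], "claw": 0}, {"dp": [0, 0, -0.05], "delta_rot": [0, 0, 0], "claw": 0}, {"dp": [0, 0, -0.05], "delta_rot": [0, 0, 0], "claw": 0}])

```text
clock: 28.65
eef_pos: [0.5343, -0.0748, 0.1523]
tcp_rot: [[-0.848, 0.202, 0.49], [0.175, 0.979, -0.101], [-0.5, 0.0, -0.866]]
force: [-0.4, 0.9, 1.1]
finger_gap: 0.0002
grip_force: 0.0
```

Call:
move_arm(series=[{"dp": [0, 0, -0.02], "delta_rot": [0, 0, 0], "claw": 0}, {"dp": [0, 0, 0], "delta_rot": [0, 0, 0], "claw": 0}, {"dp": [0, 0, 0], "delta_rot": [0, 0, 0], "claw": 0}])

```text
clock: 29.02
eef_pos: [0.5307, -0.0781, 0.1622]
tcp_rot: [[-0.852, 0.211, 0.479], [0.182, 0.978, -0.105], [-0.491, -0.003, -0.871]]
force: [0.5, 1.1, -0.6]
finger_gap: 0.0004
grip_force: 0.0
```

```bash
python3 - <<'E'
from h import *
from rig import eyes
T=eyes.read_camera('scene');pickle.dump(T,open('s18.pkl','wb'))
hsv=cv2.cvtColor(T['color'],cv2.COLOR_RGB2HSV);m=cv2.inRange(hsv,(45,130,80),(80,255,255));k,l,st,ce=cv2.connectedComponentsWithStats(m)
print([(ce[i].round(1),st[i]) for i in range(1,k) if st[i,4]>20])
E
python3 kp.py; python3 asc.py s18.pkl 188 222 318 386
```

```text
[(array([362.1, 205.6]), array([358, 202,   9,   8,  54], dtype=int32))]
29.075 [ 0.5306 -0.0776  0.162 ] F tool [0.1 0.2 0.1] rot err [-0.0055 -0.0111 -0.005 ] to key in tool [0.0079 0.0013 0.0873]
188                    :%##%%%#%=.                .-++*#################
189                    .-%##%*%=.                 .-+++*################
190                     .-%#%+-.                  .-++++*###############
191                      .-%+:.                   .-+++++*##############
192                       .-.                     .=++++++*#############
193                    .   .                      .=+++++++*############
194                .  .--:.                       :-++++++++*###########
195 ...          ... .=+++-. :.                   .-=++++++++*##########
196 ==-....      .:..:===+-..=-.                  ..-=++++++++*#########
197 ======:     .---:.::::..-=-:                .=-..-=++++++++*########
198 =====-.     .-==+-.:::.:++=:               :***- .-=++++++++*#######
199 =====:       :+=++======+*+.             .-*****- .-=++++++++*######
200 =-::=-.      :+*++===
[... 880 characters left out ...]
:.=*************%%%%%****-.  :+%***=. .-=++
213 +++==++==========+==-..:-=***********************-     :*%***=. --=+
214 -=+===++=============--=+%%*********************+: :=   +%****+::--=
215 :-++===*+==++======---=*%************************:  .  .=%*****+-:--
216 -=+++==+++=**+=====--=*%*************************-     :+%******=-:-
217 ++++++==++==++=+==--=*%%%***********************%*:...:=*%*******+: 
218 +*+++++==++==+++=--+%%%*************************%%*++++*%*********- 
219 --=++*+===*+++=--=*%%%***************************%%%%%%%***+=+*****-
220 ...--=++==++==--=*%%%%%***************************%%%%****-...:%****
221 .....:-=+====--=*%%%%%%%********************************+:     -%***
```

The key is back at rest: its centroid is (362.1, 205.6), identical to the start. The nut sits in the pocket, the other keys look unmoved, and the arm is clear. Handing in.

```bash
python3 -c "
from rig import env
print(env.hand_in())"
```

```text
the job is handed in; nothing more can be done
None
```

I pushed the nut into the sensing pocket, where it looks flat and central, then pressed START square to its panel until the force dropped at the click (about 3.5 mm) and let it spring back; the job is handed in, no verdict was shown, and only the nut's flatness is inferred, from a close view and how it pushed back.

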